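Take down and sort the ornament casts

TASK

Clear up the casts after class: slide each cast hanging on the sloping board up until its keyholes free the studs and lift it off without forcing it, and gather the loose casts from the table too. Put the white plaster casts in the grey crate and the terracotta ones in the blue crate, every cast lying flat on the crate floor, ornament side up, none on top of another. Leave the bust, bottle, clay block and cup where they are.

Things in the scene. Friction and masses are not known exactly. Their poses are not given: they have to be found in the camera images.
- board: Fixed green-painted hanging board, 155 x 380 mm, on steel feet. Its face slopes up and away from the robot, 40 degrees to the table. Origin on the table under its centre; x points away from the robot, y along its width. The face runs from x = -60, z = 45 mm (lower edge) to x = 59, z = 145. Casts hang front outwards with their x up the slope.
- studs (a point): Point on the board's face midway between the middle pair of studs. Three pairs of steel studs stand square on the face, at y = -125, 0, 125 of the board, studs of a pair 84 mm apart in y. Stem 7 mm, head 16 mm diameter, head from 11.5 to 15.5 mm off the face. To free a cast: 24 mm up the slope, then over 16 mm square off the face; no catch or spring.
- crate_grey: Fixed open grey crate for the white casts, 290 (x) x 160 (y) x 45 mm high outside, walls and floor 5 mm. Origin: centre of its underside, z up. Room for three casts side by side along x, the plates' 112 mm along the crate's y. Stands on either side.
- crate_blue: Fixed open blue crate for the terracotta casts; same size and axes as the grey one, on the other side.
- white_1: White plaster cast, may be absent; hangs on the board at the start. All six casts are one shape: plate 76 (x) x 112 (y) x 7 mm (z) with a solid scroll bracket on its front. Origin: centre of the plate's back; z out of the front; x to the edge that is uppermost when hung. About 0.11 to 0.22 kg. Grip the bracket across y near x = -4.
- terra_1: Orange-brown terracotta cast, shape of white_1; may be absent; hangs at the start. Any cast's bracket: 34 mm wide, flat parallel sides at y = -17 and 17, from x = -33 to 24; over x = -26 to 24 its top is at z = 37 to 41, lower below that.
- white_2: White plaster cast, shape of white_1; may be absent; hangs at the start. Any cast's keyholes: two, through the plate at y = -42 and 42, each a wide opening 24 mm square centred at x = 2 and from it a slot 11 mm wide towards +x, closed at x = 30. Hung, the stud stems are at x = 26.
- white_3: White plaster cast, shape of white_1; may be absent; lies on the table front up at the start, and may get pushed about while you work.
- terra_2: Orange-brown terracotta cast, shape of white_1; may be absent; lies on the table front up at the start, and may get pushed about while you work.
- terra_3: Orange-brown terracotta cast, shape of white_1; may be absent; lies on the table front up at the start, and may get pushed about while you work.
- bust: Terracotta bust, 195 mm tall, 116 mm across, beyond the board; not part of the job. Origin under its centre.
- bottle: Clear water bottle with a blue cap, 190 mm tall, 60 mm diameter, beyond the board; not part of the job. Origin under its centre.
- clay: Block of dark brown clay, 80 (x) x 110 (y) x 60 mm, behind the board; not part of the job. Origin under its centre.
- pot: White cup, 72 mm diameter, 80 mm tall, behind the board; not part of the job. Origin under its centre.
There are look-alikes about, which are no part of the job. What is shaped like the white_1 but pink or yellow is not meant. Leave any purple look-alike of the white_3 alone.

How it is judged:
By the outcome, as a careful person would: the job done as asked, in the order asked, and still so for the second after the job is handed in, with the robot touching nothing.
Of white_1, terra_1, white_2 only 2 to 3 are there at a start; the rules pass over those that are not, and their reading is None.
Of white_3, terra_2, terra_3 only 2 to 3 are there at a start; the rules pass over those that are not, and their reading is None.
At some moment in a run one of white_3, terra_2, terra_3 may be knocked a few centimetres aside while the robot is not near it.
It also fails if it takes over 210 s, if anything falls off the work surface, if the arm or the gripper's body presses on something with over 40 N, if the wrist force passes 120 N, or if a joint passes its speed limit or range.

ROBOT

A 6-joint arm with a two-finger parallel gripper is mounted at the origin on the work surface. World frame = base frame: x ahead of the robot, y to its left, z up, the work surface at z = 0. Lengths are in m, angles in rad, forces in N, time in s.
With the tool pointing down it reaches from about 0.35 to 0.975 m from the base axis. Payload 7.1 kg.
Tool frame: the origin (TCP) lies midway between the tips of the shut fingers; the grasp point (between the pads) lies 19 mm behind it; z points along the fingers, x is the direction in which the jaws open and shut, and the axes are right-handed (so a half turn about z gives the same grasp; the last joint's range is limited). The gripper opens to 88 mm and grips with 3 to 60 N. Pads are 20 mm wide; open, the fingers measure 115 mm over their backs; the gripper's body (75 mm by 178 mm) begins 61 mm behind the grasp point.
Start: joints at [-1.333, 0.423, 1.63, -0, 1.089, -0.019], TCP at [0.159, -0.604, 0.192] pointing down, gripper open.
Joint ranges: [-3, 3], [-0.9, 2.11], [0.09, 2.58], [-1.31, 4.45], [0.11, 2.69], [-2.54, 2.54]. Speed limits (rad/s): [2.39, 2.39, 3.01, 3.14, 3.14, 3.14].

INTERFACE

Orientations are given as a unit quaternion [w, x, y, z].
In Python, from station import move_pose, movel, movej, command_gripper, wait, inverse_kinematics, read_camera, camera_info, MotionError, job_done, get_time, get_joint_pos, get_qvel, get_effort, get_tcp_pos, get_ee_rot, get_ft_force, get_ft_torque, get_grip_width gives the robot as it stands. Calls block until the motion is done:
- move_pose(position, orientation): joint-space move of the TCP to a pose.
- movel(position, frame=None, v=0.15, until_force=None): straight line of the TCP; frame=None keeps the orientation; v is the mean speed in m/s. With until_force (N) it stops when the force on the tool has changed by that much, and returns True; else False.
- movej(angles): joint-space move.
- command_gripper(opening): opening from 0.0 (shut) to 1.0 (fully open); the grip force is fixed at half the most; returns when the fingers have stopped.
- wait(seconds).
- inverse_kinematics(position, orientation): joint angles nearest the present ones, or None.
- read_camera(name): name is "side" or "top"; returns the picture (420x560x3 uint8, red, green, blue); there is no depth.
- camera_info(name): a dict with "intrinsics" (3x3 intrinsics, pixels), "T" (4x4, takes a point from camera to world coordinates). Camera axes: x right, y up, looking along -z (the intrinsics and any distortion apply to the point x, -y, -z); pixel columns grow to the right and rows downward; lengths in m; the calibration is good to about 2 mm. A picture is of the moment at which its call begins. camera_info takes no time and is no camera call.
A pose or a line that the arm cannot do raises MotionError and nothing moves.
- job_done(): hands the job in, once; it reports no verdict.
Readings, each from a call of its own:
- get_time(): time.
- get_joint_pos(): joint angles.
- get_qvel(): joint speeds.
- get_effort(): joint torques, N m.
- get_tcp_pos(): TCP position.
- get_ee_rot(): TCP orientation.
- get_ft_force(): force on the tool from outside, world axes, zero at the start.
- get_ft_torque(): the same for the moment, N m.
- get_grip_width(): opening from 0.0 (shut) to 1.0 (fully open).
Only numpy, scipy, OpenCV 4.12 (cv2) and the standard library are available. Lean on these libraries where they do the work, as an engineer would, in place of code of your own. Each camera call takes 0.05 s, during which the arm holds its last target.

## Working session

There is one attempt and no reset: what is moved stays moved. The work goes in short steps, each a Python script; the robot and the scene stay as the last script left them, time stands still between calls to the robot, and variables do not carry over. Pictures are saved under pics/ and viewed, and the job is handed in when it is done.

```bash
ls; mkdir -p pics; python3 - <<'E'
from station import *
import cv2,numpy as np
for n in("side","top"):
    im=read_camera(n); cv2.imwrite(f"pics/{n}0.png",cv2.resize(im[...,::-1],(800,600),interpolation=cv2.INTER_CUBIC))
    np.save(f"pics/{n}0.npy",im)
    c=camera_info(n); print(n,{k:(np.round(v,3).tolist() if not isinstance(v,str) else v) for k,v in c.items()})
print(get_time(),get_tcp_pos(),get_ee_rot(),get_grip_width())
E
```

```text
pics
side {'intrinsics': [[405.995, 0.0, 283.218], [0.0, 405.995, 215.698], [0.0, 0.0, 1.0]], 'T': [[-0.997, 0.054, -0.059, 0.474], [-0.08, -0.686, 0.723, 0.673], [-0.001, 0.726, 0.688, 0.865], [0.0, 0.0, 0.0, 1.0]]}
top {'intrinsics': [[383.25, 0.0, 274.977], [0.0, 383.25, 211.522], [0.0, 0.0, 1.0]], 'T': [[-0.0, 0.992, -0.129, 0.388], [-1.0, -0.0, -0.002, -0.116], [-0.002, 0.129, 0.992, 1.022], [0.0, 0.0, 0.0, 1.0]]}
0.1 [ 0.15863944 -0.60397237  0.19107491] [-4.30840872e-04  7.91824465e-01 -6.10748344e-01 -5.39987510e-04] 0.9997761399063317
```

View pics/top0.png

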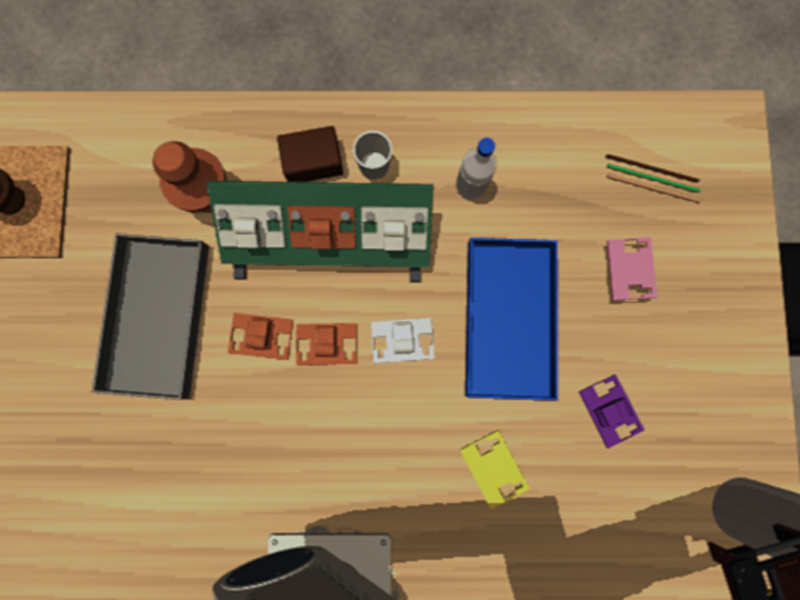

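View pics/side0.png

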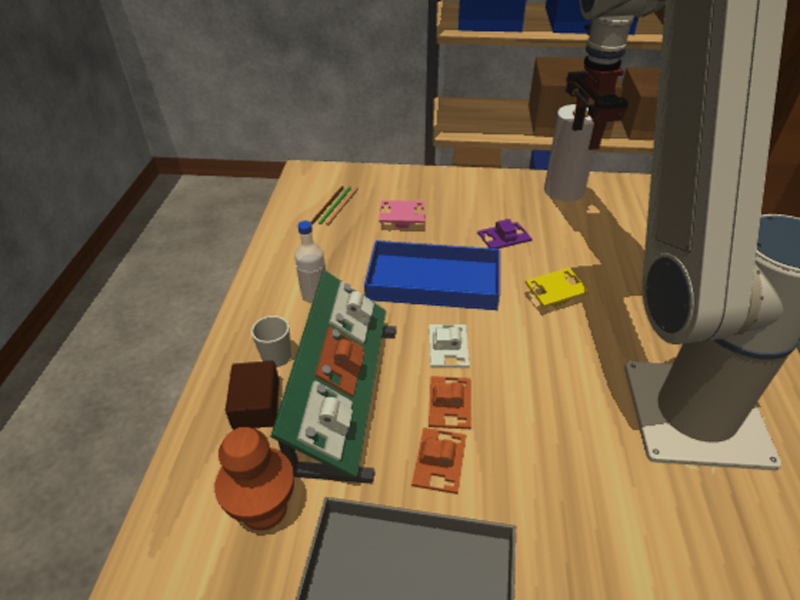

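Top view (800×600) shows six casts. Hanging are white (250,228), terracotta (320,228) and white (395,228). Loose are terracotta (260,335), terracotta (325,343) and white (402,340). The grey crate is at left (+y) and the blue one at right. Pink (632,270), yellow (495,468) and purple (612,410) are look-alikes and stay put. I'll enlarge a crop and measure.

```bash
cat > h.py <<'E'
from station import *
import cv2,numpy as np
from scipy.spatial.transform import Rotation as R
def ray(n,uv):
    c=camera_info(n);K=np.array(c["intrinsics"]);T=np.array(c["T"])
    uv=np.atleast_2d(np.asarray(uv,float)); 
    d=np.c_[(uv[:,0]-K[0,2])/K[0,0],-(uv[:,1]-K[1,2])/K[1,1],-np.ones(len(uv))]
    return T[:3,3],d@T[:3,:3].T
def onz(n,uv,z):
    o,d=ray(n,uv); s=(np.asarray(z)-o[2])/d[:,2]; return o+d*s[:,None]
def onplane(n,uv,p0,nn):
    o,d=ray(n,uv); s=((p0-o)@nn)/(d@nn); return o+d*s[:,None]
def proj(n,p):
    c=camera_info(n);K=np.array(c["intrinsics"]);T=np.array(c["T"])
    q=(np.atleast_2d(p)-T[:3,3])@T[:3,:3]
    return np.c_[K[0,2]+K[0,0]*q[:,0]/-q[:,2],K[1,2]-K[1,1]*q[:,1]/-q[:,2]]
def masks(im):
    h=cv2.cvtColor(im,cv2.COLOR_RGB2HSV);H,S,V=[h[...,i].astype(int) for i in range(3)]
    return dict(white=(S<40)&(V>140),terra=(H<=10)&(S>165)&(V>70),green=(H>60)&(H<95)&(S>90)&(V>30),blue=(H>105)&(H<125)&(S>170)&(V>50),
      grey=(S<45)&(V>20)&(V<150))
E
python3 - <<'E'
from h import *
im=np.load("pics/top0.npy")
cv2.imwrite("pics/crop1.png",cv2.resize(im[120:260,140:315,::-1],None,fx=4.5,fy=4.2857,interpolation=cv2.INTER_CUBIC))
m=masks(im)
for k in m:
    n,l,s,c=cv2.connectedComponentsWithStats(m[k].astype(np.uint8))
    for i in range(1,n):
        if s[i,4]>120 and c[i][1]<330: print(k,s[i],c[i].round(1))
h=cv2.cvtColor(im,cv2.COLOR_RGB2HSV)
for p in [(228,300),(237,182),(160,239),(160,175),(238,285),(237,222),(235,110)]: print(p,h[p])
E
```

```text
white [249  98  25  20 151] [262.6 111.6]
white [324 107  19  17 187] [332.5 116.4]
white [150 143  46  30 657] [169.8 156.2]
white [253 145  46  30 872] [274.8 159.7]
white [260 223  44  31 931] [281.  237.1]
terra [ 108  100   49   47 1414] [129.7 121.9]
terra [202 145  46  29 925] [225.1 159.5]
terra [160 220  44  31 798] [181.9 234.2]
terra [208 227  41  28 841] [227.7 239.7]
green [ 146  127  156   60 4020] [225.6 153.1]
blue [ 327  167   63  113 6513] [357.1 224. ]
grey [248  93  26  32 268] [260.  107.6]
grey [321 102  25  35 369] [333.9 120.7]
grey [156 152  31  22 183] [178.  164.3]
grey [266 157  33  19 122] [281.3 168.1]
grey [  65  164   81  115 7200] [105.5 221.8]
(228, 300) [ 50   8 196]
(237, 182) [  9 176 154]
(160, 239) [ 72 124  72]
(160, 175) [ 26  33 193]
(238, 285) [ 25  34 186]
(237, 222) [  9 174 163]
(235, 110) [ 20  26 116]
```

View pics/crop1.png

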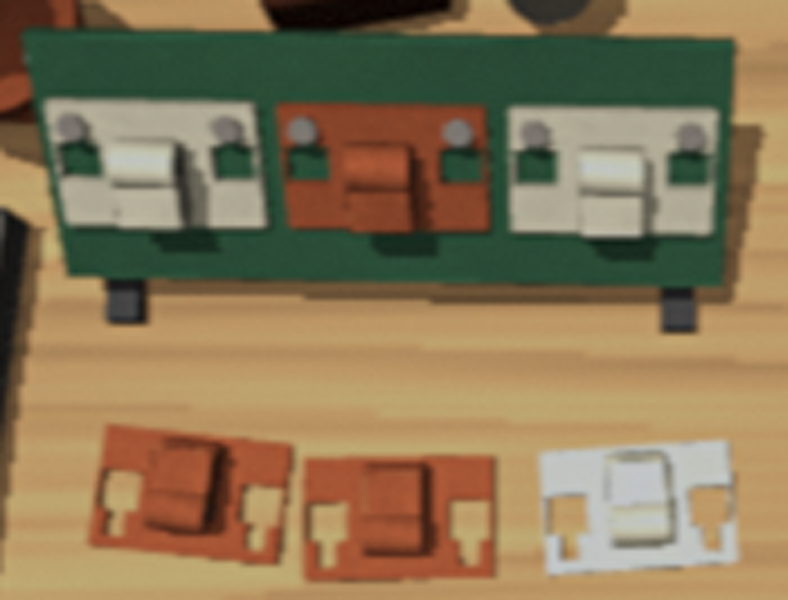

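```bash
cat >> h.py <<'E'
def quad(mask):
    """4 corners from lines fitted to the hull's sides"""
    m=mask.astype(np.uint8); m=cv2.morphologyEx(m,cv2.MORPH_CLOSE,np.ones((3,3)))
    n,l,s,c=cv2.connectedComponentsWithStats(m); i=1+np.argmax(s[1:,4])
    cs,_=cv2.findContours((l==i).astype(np.uint8),cv2.RETR_EXTERNAL,cv2.CHAIN_APPROX_NONE)
    pts=max(cs,key=cv2.contourArea); hull=cv2.convexHull(pts)
    q=cv2.approxPolyN(hull,4,ensure_convex=True).reshape(4,2).astype(float)
    P=pts.reshape(-1,2).astype(float); L=[]
    for k in range(4):
        a,b=q[k],q[(k+1)%4]; t=(b-a)/np.linalg.norm(b-a); nn=np.array([-t[1],t[0]])
        s_=(P-a)@t; d=abs((P-a)@nn); w=np.linalg.norm(b-a)
        sel=P[(d<2.2)&(s_>.1*w)&(s_<.9*w)]
        vx,vy,x0,y0=cv2.fitLine(sel.astype(np.float32),cv2.DIST_HUBER,0,.01,.01).ravel()
        L.append(np.cross([x0,y0,1],[x0+vx,y0+vy,1]))
    o=[]
    for k in range(4):
        p=np.cross(L[k-1],L[k]); o.append(p[:2]/p[2])
    o=np.array(o); c=o.mean(0); d=o-c
    return c+d+0.5*d/np.linalg.norm(d,axis=1)[:,None]*1.2   # boundary pixel centres -> edges
def rigid2(A,B):
    """yaw,t with B = R A + t"""
    a,b=A-A.mean(0),B-B.mean(0)
    yaw=np.arctan2((a[:,0]*b[:,1]-a[:,1]*b[:,0]).sum(),(a*b).sum())
    Rm=np.array([[np.cos(yaw),-np.sin(yaw)],[np.sin(yaw),np.cos(yaw)]])
    t=B.mean(0)-Rm@A.mean(0); return yaw,t,np.linalg.norm(B-(A@Rm.T+t),axis=1)
E
python3 - <<'E'
from h import *
im=np.load("pics/top0.npy");m=masks(im)
def order(q): # TL TR BR BL
    q=q[np.argsort(q[:,1])]; t=q[:2][np.argsort(q[:2,0])]; b=q[2:][np.argsort(-q[2:,0])]; return np.r_[t,b]
# board: fill in green plus casts
g=m["green"].copy()
q=order(quad(g)); w=onz("top",q,[.145,.145,.045,.045])
A=np.array([[.059,.19],[.059,-.19],[-.060,-.19],[-.060,.19]])
print("board px",q.round(1).tolist()); print(w.round(4)); print(rigid2(A,w[:,:2]))
for k in("blue",):
    b=m[k].copy(); q=order(quad(b)); w=onz("top",q,.045); print(k,q.round(1).tolist(),w.round(4).tolist())
    A=np.array([[.145,.08],[.145,-.08],[-.145,-.08],[-.145,.08]]);print(rigid2(A,w[:,:2]))
im2=im.copy()
g=m["grey"].copy(); h=cv2.cvtColor(im,cv2.COLOR_RGB2HSV)
g=(h[...,1]<60)&(h[...,2]<150); g[:, :60]=0; g[:,150:]=0; g[:155]=0; g[290:]=0
q=order(quad(g)); w=onz("top",q,.045); print("grey",q.round(1).tolist(),w.round(4).tolist());print(rigid2(A,w[:,:2]))
# loose
for nm,k,box in (("terraL","terra",(150,210,206,260)),("terraR","terra",(206,210,255,265)),("white","white",(255,212,312,262))):
    z=np.zeros_like(m[k]); x0,y0,x1,y1=box; z[y0:y1,x0:x1]=m[k][y0:y1,x0:x1]
    q=order(quad(z)); w=onz("top",q,.007); c=w.mean(0)
    A=np.array([[-.038,-.056],[-.038,.056],[.038,.056],[.038,-.056]])
    yaw,t,r=rigid2(A,w[:,:2]); print(nm,q.round(1).tolist(),"yaw",np.degrees(yaw).round(1),t.round(4),r.round(4), np.linalg.norm(np.diff(w,axis=0),axis=1).round(4))
E
```

```text
board px [[144.7, 126.9], [302.2, 129.7], [299.3, 185.6], [155.5, 183.2]]
[[ 0.7056  0.1961  0.145 ]
 [ 0.6983 -0.1786  0.145 ]
 [ 0.5833 -0.1769  0.045 ]
 [ 0.5898  0.1968  0.045 ]]
(np.float64(-0.017781380031542896), array([0.64477994, 0.00935086]), array([0.00265483, 0.00367176, 0.00329587, 0.00391628]))
blue [[328.1, 166.1], [389.6, 168.7], [387.9, 279.8], [326.4, 277.1]] [[0.6351, -0.2524, 0.045], [0.6279, -0.4126, 0.045], [0.3426, -0.3973, 0.045], [0.3493, -0.243, 0.045]]
(np.float64(-0.04332269504304123), array([ 0.48871954, -0.32632032]), array([0.00197073, 0.00217535, 0.00344776, 0.00347562]))
grey [[81.0, 163.2], [145.5, 168.4], [131.2, 279.5], [64.3, 273.9]] [[0.6433, 0.3941, 0.045], [0.6293, 0.2246, 0.045], [0.3432, 0.2481, 0.045], [0.357, 0.4175, 0.045]]
(np.float64(-0.08195514000453782), array([0.49317986, 0.3210661 ]), array([0.0052263 , 0.00523948, 0.00519501, 0.00516832]))
terraL [[163.9, 219.1], [204.0, 224.3], [200.8, 250.6], [160.2, 245.5]] yaw 173.2 [0.4583 0.1325] [0.0026 0.0043 0.0028 0.004 ] [0.1081 0.07   0.1086]
terraR [[207.4, 226.7], [248.5, 226.7], [248.3, 253.2], [208.0, 254.7]] yaw -178.9 [0.4439 0.0106] [0.0015 0.0033 0.004  0.0032] [0.1093 0.0701 0.1062]
white [[260.4, 225.3], [301.3, 222.3], [302.9, 250.6], [260.6, 253.5]] yaw -176.7 [ 0.4501 -0.1303] [0.0029 0.0005 0.0016 0.0009] [0.1091 0.0751 0.1117]
```

```bash
python3 - <<'E'
from h import *
im=np.load("pics/top0.npy")
yaw=-.0178;Rb=R.from_euler('z',yaw).as_matrix()
o=np.array([.6448,.0094,0]); a=np.radians(40)
up=Rb@[np.cos(a),0,np.sin(a)]; n=Rb@[-np.sin(a),0,np.cos(a)]; yb=Rb@[0,1,0]
face=o+Rb@[-.0005,0,.095]
def loc(p): d=p-face; return np.c_[d@up,d@yb,d@n]
# stud heads by eye in crop, refined as neutral-grey blob centroid
h=cv2.cvtColor(im,cv2.COLOR_RGB2HSV).astype(int)
cr=np.array([(72,127),(227,130),(302,131),(457,132),(535,133),(690,136)])
px=np.c_[cr[:,0]/4.5+140-.4,cr[:,1]/4.2857+120-.4]
print("studs",loc(onplane("top",px,face+n*.0155,n)).round(4)[:,:2].tolist())
side=np.load("pics/side0.npy")
cv2.imwrite("pics/crop2.png",cv2.resize(side[180:350,180:350,::-1],None,fx=3.5,fy=3.5,interpolation=cv2.INTER_CUBIC))
S=np.array([[0,0,0],[.0775,.19,0],[.0775,-.19,0],[-.0775,-.19,0],[-.0775,.19,0]]+[[0,y+s,.0155] for y in(-.125,0,.125) for s in(-.042,.042)])
P=face+S[:,:1]*up+S[:,1:2]*yb+S[:,2:]*n
uv=proj("side",P); print(uv.round(1).tolist())
img=cv2.resize(side[180:350,180:350,::-1],None,fx=3.5,fy=3.5,interpolation=cv2.INTER_CUBIC)
for u in uv: cv2.circle(img,tuple(int(x) for x in ((u-180)*3.5+1.5)),3,(255,0,255),1)
cv2.imwrite("pics/crop2.png",img)
# hung plates
V=h[...,2];Sa=h[...,1];H=h[...,0]
board=np.zeros(im.shape[:2],bool);board[130:184,148:300]=1
for nm,x0,x1 in(("left",148,201),("mid",201,251),("right",251,300)):
    z=(board&~((H>45)&(H<100)&(Sa>60))); z[:, :x0]=0; z[:,x1:]=0
    z[:142]=0; z[174:]=0
    ys,xs=np.nonzero(z); print(nm,xs.min(),xs.max(),ys.min(),ys.max())
    from h import quad
    q=quad(z); w=loc(onplane("top",q,face+n*.007,n)); print(q.round(1).tolist(),w.round(4)[:,:2].tolist(),w.mean(0).round(4))
E
```

```text
studs [[0.0261, 0.1656], [0.0258, 0.0823], [0.0259, 0.0419], [0.0267, -0.0414], [0.0269, -0.0833], [0.0266, -0.1664]]
[[237.0, 253.2], [190.9, 303.4], [226.8, 188.3], [270.1, 217.1], [249.6, 333.3], [251.0, 205.6], [246.1, 226.8], [243.4, 238.1], [237.6, 263.3], [234.4, 276.8], [227.3, 307.2]]
left 148 199 142 173
[[196.8, 142.7], [199.9, 173.7], [147.5, 172.1], [147.5, 142.7]] [[0.0412, 0.0659], [-0.0425, 0.0664], [-0.0405, 0.1989], [0.0391, 0.1856]] [-0.0007  0.1292  0.007 ]
mid 201 248 143 173
[[248.5, 143.7], [248.5, 173.3], [203.1, 173.3], [200.1, 143.7]] [[0.0408, -0.0589], [-0.039, -0.0569], [-0.0412, 0.058], [0.0387, 0.0582]] [-0.0002  0.0001  0.007 ]
right 252 299 144 173
[[299.8, 144.9], [298.1, 173.3], [253.0, 173.3], [251.2, 143.3]] [[0.0398, -0.1827], [-0.0367, -0.182], [-0.0388, -0.0681], [0.042, -0.0655]] [ 0.0016 -0.1246  0.007 ]
```

View pics/crop2.png

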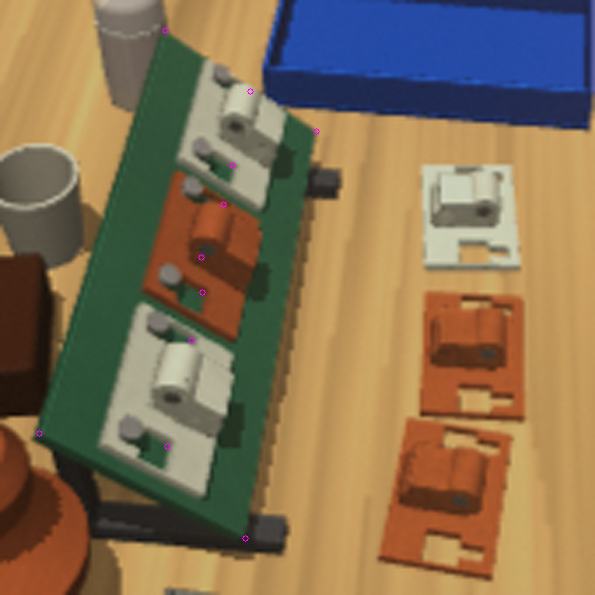

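Board, studs and plates agree across both views: stud pairs land at y = 124, 0 and −125 mm with 83 mm spacing, and plate centres at about 0 on the slope. I'll check IK for every pose before moving.

```bash
cat > g.py <<'E'
from h import *
yaw=-.0178;Rb=R.from_euler('z',yaw).as_matrix()
o=np.array([.6448,.0094,0]); a=np.radians(40)
up=Rb@[np.cos(a),0,np.sin(a)]; n=Rb@[-np.sin(a),0,np.cos(a)]; yb=Rb@[0,1,0]
face=o+Rb@[-.0005,0,.095]
def quat(x,y,z):
    q=R.from_matrix(np.c_[x,y,z]).as_quat(); return [q[3],q[0],q[1],q[2]]
SG=-1  # tool x = SG * world y
QB=quat(SG*yb,SG*up,-n)
def hung(y,off,x=-.004): return face+up*x+yb*y+n*off
def down(yw):  # tool y along yaw direction (times SG)
    c,s=np.cos(yw),np.sin(yw); return quat(SG*np.array([-s,c,0]),SG*np.array([c,s,0]),np.array([0,0,-1.]))
CR=dict(grey=(np.array([.4932,.326]),-.082),blue=(np.array([.4887,-.3263]),-.0433))
def slot(cr,sx):
    c,yw=CR[cr]; d=np.array([np.cos(yw),np.sin(yw)]); return c+d*sx,yw
E
python3 - <<'E'
import g
from g import *
for SG_ in(1,-1):
    g.SG=SG_; QB=quat(SG_*yb,SG_*up,-n)
    print(SG_)
    for nm,p,q in [("H",[.45,0,.35],g.down(0))]+[(f"hung{y}{f}",hung(y,f),QB) for y in(.125,0,-.125) for f in(.014,.12)]+[(f"{c}{s}",[*slot(c,s)[0]+0,.02],g.down(slot(c,s)[1])) for c in CR for s in(-.091,0,.091)]+[("l",[.45,y,.02],g.down(0)) for y in(.13,-.13)]:
        j=inverse_kinematics(list(p),q); print(nm,np.round(p,3),None if j is None else np.round(j,2))
E
```

```text
1
H [0.45 0.   0.35] [-0.03 -0.01  1.81 -0.    1.34 -1.6 ]
hung0.1250.014 [0.634 0.135 0.103] [0.29 0.46 2.13 4.17 0.23 0.79]
hung0.1250.12 [0.566 0.136 0.184] None
hung00.014 [0.632 0.01  0.103] [0.   0.44 2.18 3.22 0.17 1.51]
hung00.12 [0.564 0.011 0.184] None
hung-0.1250.014 [ 0.63  -0.115  0.103] [-0.29  0.45  2.16  2.24  0.22  2.25]
hung-0.1250.12 [ 0.562 -0.114  0.184] None
grey-0.091 [0.403 0.333 0.02 ] [ 0.67  0.54  1.95 -0.    0.65 -0.82]
grey0 [0.493 0.326 0.02 ] [ 0.56  0.61  1.8  -0.    0.73 -0.92]
grey0.091 [0.584 0.319 0.02 ] [ 0.48  0.69  1.62 -0.    0.83 -1.01]
blue-0.091 [ 0.398 -0.322  0.02 ] [-0.7   0.53  1.97 -0.    0.63 -2.23]
blue0 [ 0.489 -0.326  0.02 ] [-0.61  0.61  1.8  -0.    0.73 -2.14]
blue0.091 [ 0.58 -0.33  0.02] [-0.54  0.7   1.61 -0.    0.83 -2.06]
l [0.45 0.13 0.02] [ 0.26  0.49  2.07 -0.    0.58 -1.31]
l [ 0.45 -0.13  0.02] [-0.31  0.49  2.07 -0.    0.58 -1.88]
-1
H [0.45 0.   0.35] [-0.03 -0.01  1.81 -0.    1.34  1.54]
hung0.1250.014 [0.634 0.135 0.103] [ 0.29  0.46  2.13  4.17  0.23 -2.35]
hung0.1250.12 [0.566 0.136 0.184] None
hung00.014 [0.632 0.01  0.103] [ 0.    0.44  2.18  3.22  0.17 -1.63]
hung00.12 [0.564 0.011 0.184] None
hung-0.1250.014 [ 0.63  -0.115  0.103] [-0.29  0.45  2.16  2.24  0.22 -0.9 ]
hung-0.1250.12 [ 0.562 -0.114  0.184] [-0.34  0.19  2.25  1.43  0.21 -0.11]
grey-0.091 [0.403 0.333 0.02 ] [ 0.67  0.54  1.95 -0.    0.65  2.32]
grey0 [0.493 0.326 0.02 ] [ 0.56  0.61  1.8  -0.    0.73  2.22]
grey0.091 [0.584 0.319 0.02 ] [ 0.48  0.69  1.62 -0.    0.83  2.13]
blue-0.091 [ 0.398 -0.322  0.02 ] [-0.7   0.53  1.97 -0.    0.63  0.91]
blue0 [ 0.489 -0.326  0.02 ] [-0.61  0.61  1.8  -0.    0.73  1.01]
blue0.091 [ 0.58 -0.33  0.02] [-0.54  0.7   1.61 -0.    0.83  1.08]
l [0.45 0.13 0.02] [ 0.26  0.49  2.07 -0.    0.58  1.83]
l [ 0.45 -0.13  0.02] [-0.31  0.49  2.07 -0.    0.58  1.26]
```

The square-on pose is nearly at the wrist's limit. The bracket sides are parallel, so I'll grip across y with the tool pitched 30° from the plate normal (10° forward at the board), then lay casts down with the tool pitched −30°.

```bash
cat >> g.py <<'E'
SG=1
D=np.radians(30)
TX,TZ=-.013,.015     # TCP in cast frame
def castpose(yw,pitch=0):
    """cast axes; pitch = slope of its x"""
    Rz=R.from_euler('z',yw).as_matrix(); return Rz@R.from_euler('y',-pitch).as_matrix()
def tool(C,dlt=D,sg=None):
    sg=SG if sg is None else sg
    x,y,z=C.T; tz=-(np.cos(dlt)*z+np.sin(dlt)*x); tx=sg*y; return quat(tx,np.cross(tz,tx),tz)
CB=castpose(yaw,a)
def tcp(origin,C,tx=TX,tz=TZ): return origin+C@[tx,0,tz]
E
python3 - <<'E'
import g
from g import *
print(np.round(CB.T-[up,yb,n],4).max())
for s in(1,-1):
    print(s)
    g.SG=s
    q=tool(CB); ta=np.array(CB@[np.sin(D),0,np.cos(D)])
    L=[]
    for y in(.125,0,-.125):
        p=tcp(face+yb*y,CB); L+=[("pre",p+ta*.09,q),("grasp",p,q),("slid",p+up*.024,q),("off",p+up*.024+n*.03,q),("up",p+up*.024+n*.03+[0,0,.08],q)]
    for c in CR:
        for sx in(-.091,0,.091):
            xy,yw=slot(c,sx); C=castpose(yw); p=tcp(np.array([*xy,.005]),C); L+=[(c,p+[0,0,.12],tool(C)),(c,p,tool(C))]
    for nm,p,qq in L:
        j=inverse_kinematics(list(p),list(qq)); print(nm,np.round(p,3),None if j is None else np.round(j,2))
E
```

```text
0.0
1
pre [0.611 0.135 0.187] [ 0.22  0.35  1.76 -0.05  0.85 -1.3 ]
grasp [0.627 0.135 0.098] [ 0.21  0.49  1.79 -0.06  0.69 -1.29]
slid [0.645 0.134 0.114] [ 0.21  0.49  1.74 -0.06  0.74 -1.31]
off [0.626 0.135 0.137] [ 0.21  0.44  1.77 -0.06  0.77 -1.3 ]
up [0.626 0.135 0.217] [ 0.21  0.34  1.71 -0.05  0.92 -1.31]
pre [0.609 0.01  0.187] [-0.    0.33  1.81 -0.    0.84 -1.55]
grasp [0.625 0.01  0.098] [-0.    0.47  1.83 -0.    0.67 -1.55]
slid [0.643 0.009 0.114] [-0.    0.47  1.78 -0.    0.72 -1.55]
off [0.624 0.01  0.137] [-0.    0.41  1.81 -0.    0.74 -1.55]
up [0.624 0.01  0.217] [-0.    0.31  1.75 -0.    0.91 -1.55]
pre [ 0.607 -0.115  0.187] [-0.23  0.34  1.79  0.05  0.85 -1.81]
grasp [ 0.622 -0.115  0.098] [-0.22  0.48  1.81  0.06  0.68 -1.81]
slid [ 0.641 -0.116  0.114] [-0.21  0.48  1.76  0.05  0.73 -1.8 ]
off [ 0.622 -0.115  0.137] [-0.22  0.43  1.79  0.05  0.76 -1.81]
up [ 0.622 -0.115  0.217] [-0.22  0.33  1.73  0.04  0.92 -1.8 ]
grey [0.39  0.335 0.14 ] [ 0.5   0.57  1.65  0.28  1.39 -1.1 ]
grey [0.39  0.335 0.02 ] [ 0.5   0.74  1.67  0.3   1.19 -1.16]
grey [0.48  0.327
[... 1622 characters left out ...]
.65 0.28 1.39 2.04]
grey [0.39  0.335 0.02 ] [0.5  0.74 1.67 0.3  1.19 1.98]
grey [0.48  0.327 0.14 ] [0.43 0.67 1.45 0.25 1.49 2.01]
grey [0.48  0.327 0.02 ] [0.43 0.82 1.48 0.26 1.31 1.96]
grey [0.571 0.32  0.14 ] [0.38 0.78 1.23 0.22 1.61 1.98]
grey [0.571 0.32  0.02 ] [0.38 0.92 1.26 0.22 1.45 1.95]
blue [ 0.385 -0.322  0.14 ] [-0.55  0.57  1.64 -0.25  1.4   1.16]
blue [ 0.385 -0.322  0.02 ] [-0.55  0.74  1.67 -0.26  1.21  1.22]
blue [ 0.476 -0.326  0.14 ] [-0.49  0.67  1.44 -0.22  1.51  1.19]
blue [ 0.476 -0.326  0.02 ] [-0.49  0.83  1.47 -0.23  1.33  1.23]
blue [ 0.567 -0.33   0.14 ] [-0.44  0.79  1.21 -0.2   1.63  1.21]
blue [ 0.567 -0.33   0.02 ] [-0.44  0.93  1.23 -0.2   1.47  1.24]
```

```bash
python3 - <<'E'
from g import *
# base rim lowest px (800x600 -> 560x420), z=0
for nm,u in (("bust base",(195,205)),("bust head top",(175,150)),("bottle base",(472,190)),("bottle cap",(487,146)),("pot base",(372,170)),("clay",(312,155))):
    z={"bust head top":.195,"bottle cap":.19}.get(nm,0 if "base" in nm else .06)
    print(nm,onz("top",np.array(u)*.7,z).round(3))
g=.8/1.1
t=get_time()
q=tool(CB);ta=CB@[np.sin(D),0,np.cos(D)]
p=tcp(face,CB)
move_pose([.45,0,.35],down(0)); print(get_time()-t)
command_gripper(.75)
move_pose(list(p+ta*.09),q); print(get_time()-t, get_ft_force())
movel(list(p+ta*.03),v=.12);print(get_time()-t, get_ft_force())
for c in("side","top"):
    im=read_camera(c); cv2.imwrite(f"pics/a_{c}.png",cv2.resize(im[60:270,140:420,::-1],(800,600),interpolation=cv2.INTER_CUBIC))
print(get_tcp_pos(),p+ta*.03)
E
```

```text
bust base [[0.711 0.268 0.   ]]
bust head top [[0.739 0.231 0.195]]
bottle base [[ 0.74  -0.267  0.   ]]
bottle cap [[ 0.747 -0.264  0.19 ]]
pot base [[ 0.781 -0.073  0.   ]]
clay [[0.786 0.035 0.06 ]]
2.4499999999999997
3.8916999999999997 [ 0.8788911  -0.10914667 -0.08905102]
4.5417000000000005 [-0.27508983  0.08978861  0.28377551]
[0.62012676 0.00984976 0.12884134] [0.61949417 0.00985049 0.12767866]
```

View pics/a_side.png

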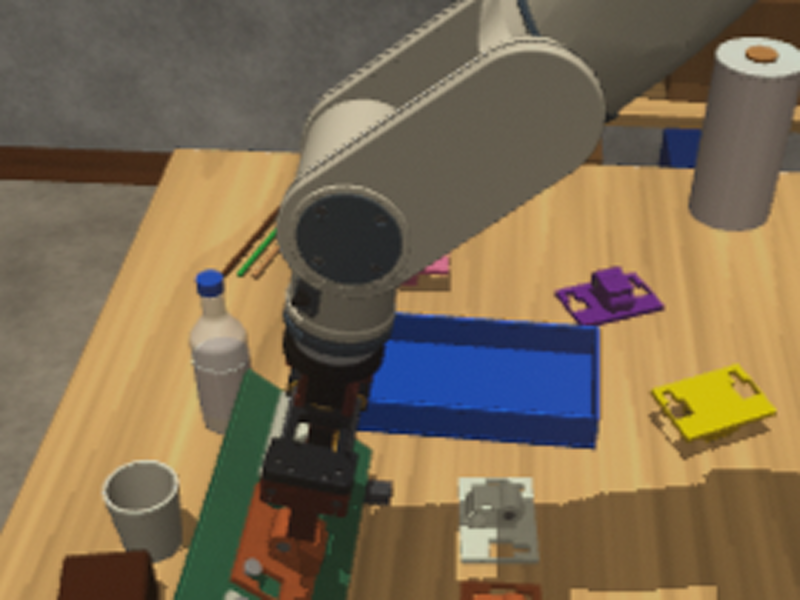

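View pics/a_top.png

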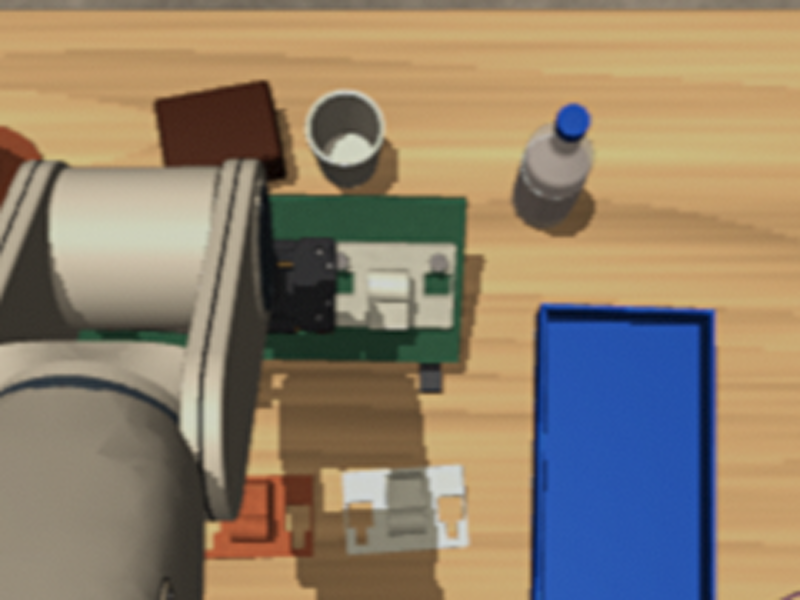

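The side crop shows the jaws above the middle terracotta bracket, at about (300,510), straddling it. I'll descend, grip, and slide in small steps while watching the force.

```bash
cat >> g.py <<'E'
def F(): return np.round(get_ft_force(),1)
def unhang(y,first=False):
    q=tool(CB);ta=CB@[np.sin(D),0,np.cos(D)]; p=tcp(face+yb*y,CB)
    if not first:
        command_gripper(.75); move_pose(list(p+ta*.09),q)
    f0=F(); 
    if movel(list(p),v=.1,until_force=8): print("touch going down",get_tcp_pos(),p,F())
    e=get_tcp_pos()-p; print("arrive",np.round(e,4),F()-f0)
    command_gripper(0.0); print("grip",round(get_grip_width()*88,1),F()-f0)
    for s in(.008,.016,.024):
        r=movel(list(p+up*s),v=.06,until_force=15)
        f=F()-f0; print("slide",s,r,"F up,y,n",np.round([f@up,f@yb,f@n],1))
        if r: return None
    for s in(.010,.020,.035):
        r=movel(list(p+up*.024+n*s),v=.06,until_force=12)
        f=F()-f0; print("off",s,r,"F up,y,n",np.round([f@up,f@yb,f@n],1))
        if r: return None
    movel(list(p+up*.024+n*.035+np.array([0,0,.11])),v=.2)
    print("held",round(get_grip_width()*88,1),get_time())
    return True
E
python3 - <<'E'
from g import *
unhang(0,True)
for c in("side","top"):
    im=read_camera(c); cv2.imwrite(f"pics/b_{c}.png",cv2.resize(im[60:270,140:420,::-1],(800,600),interpolation=cv2.INTER_CUBIC))
E
```

```text
arrive [-0.0003  0.     -0.0004] [-0.1  0.   0.7]
grip 32.0 [-1.2  0.2  1.9]
slide 0.008 False F up,y,n [-0.5 -0.5  4.7]
slide 0.016 False F up,y,n [-0.8 -0.3  5.1]
slide 0.024 False F up,y,n [-1.3 -0.4  5.4]
off 0.01 False F up,y,n [-2.7  0.4 -1.4]
off 0.02 False F up,y,n [-1.5 -0.6 -2.5]
off 0.035 False F up,y,n [-2.1  0.1 -1.7]
held 31.8 8.4417
```

View pics/b_side.png

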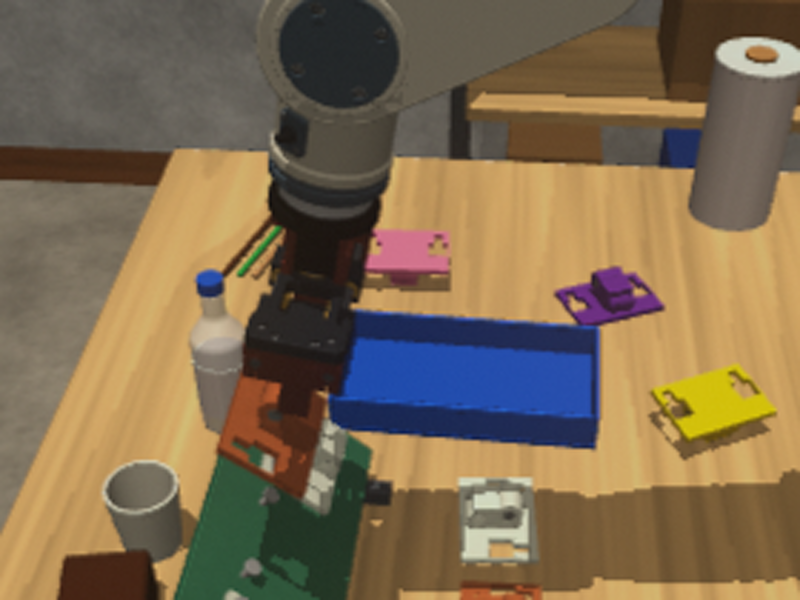

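The terracotta cast came off freely (about 5 N on the slope, nothing sideways) and is held. I'll place it in the near slot of the blue crate.

```bash
cat >> g.py <<'E'
def place(cr,sx,flip=0,dlt=D,tx=TX,tz=TZ,ty=0):
    """flip: cast x points along -crate x"""
    xy,yw=slot(cr,sx); C=castpose(yw+(np.pi if flip else 0)); sg=-SG if flip else SG
    p=tcp(np.array([*xy,.005]),C,tx,tz); q=tool(C,dlt,sg)
    move_pose(list(p+[0,0,.2]),q); f0=F()
    movel(list(p+[0,0,.012]),v=.2)
    r=movel(list(p+[0,0,-.002]),v=.03,until_force=5)
    print("down",r,np.round(get_tcp_pos()-p,4),F()-f0)
    command_gripper(.72); print("open",round(get_grip_width()*88,1),F()-f0)
    ta=C@[np.sin(dlt),0,np.cos(dlt)]
    movel(list(get_tcp_pos()+ta*.05),v=.12)
    movel(list(get_tcp_pos()+np.array([0,0,.15])),v=.25); print("t",get_time())
def snap(name,c="top",box=None):
    im=read_camera(c); np.save(f"pics/{name}.npy",im)
    if box: im=im[box[1]:box[3],box[0]:box[2]]
    f=min(800/im.shape[1],600/im.shape[0]); cv2.imwrite(f"pics/{name}.png",cv2.resize(im[...,::-1],None,fx=f,fy=f,interpolation=cv2.INTER_CUBIC))
E
python3 - <<'E'
from g import *
place("blue",-.091)
snap("c_top");snap("c_side","side")
E
```

```text
down True [-0.0001  0.0001 -0.0009] [-0.1  0.4  0.2]
open 63.1 [-0.9 -0.2  2.4]
t 13.5083
```

View pics/c_top.png

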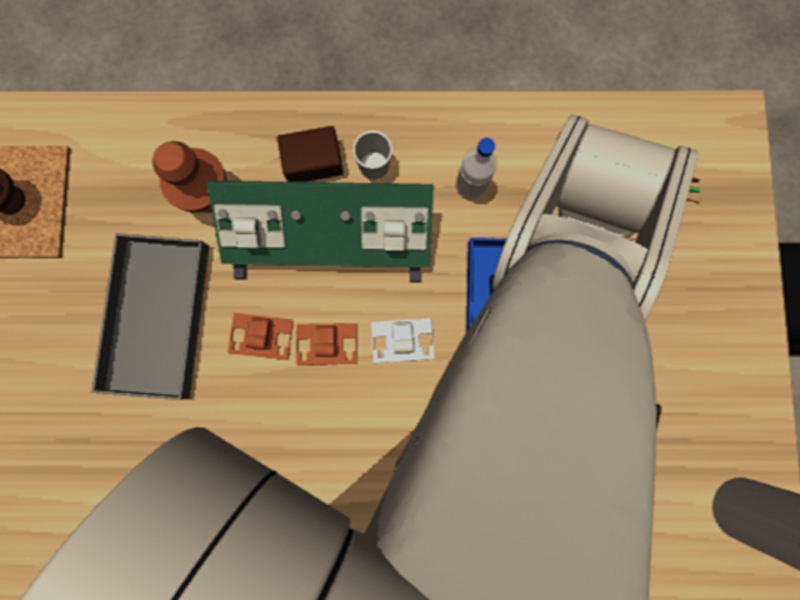

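View pics/c_side.png

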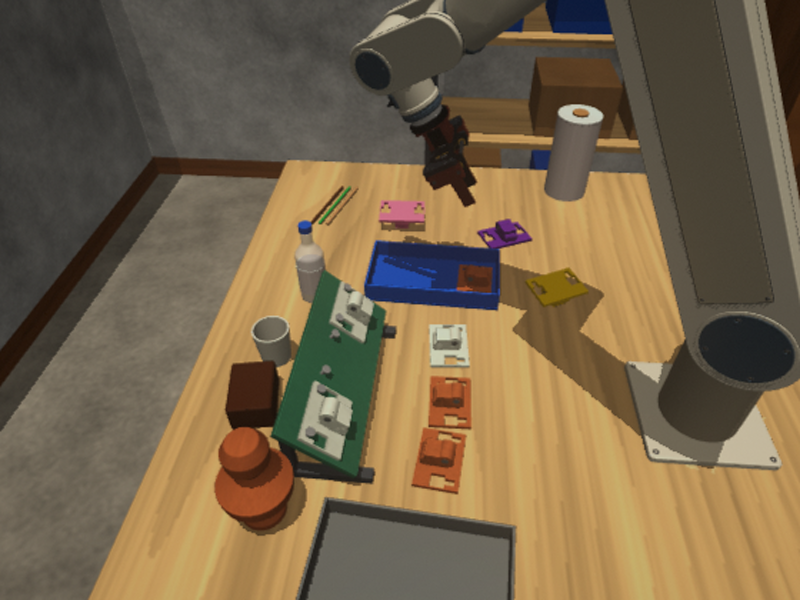

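The cast lies flat in the near slot of the blue crate (side view 475,277). Next are the two white casts on the board.

```bash
python3 - <<'E'
from g import *
if unhang(-.125):
    place("grey",-.091)
    snap("d_top");snap("d_side","side")
E
```

```text
arrive [ 0.0005 -0.0001  0.0006] [ 1.  -0.5  0.5]
grip 31.7 [-0.2 -0.9  2.2]
slide 0.008 False F up,y,n [0.6 0.5 4. ]
slide 0.016 False F up,y,n [ 0.2 -0.7  5.5]
slide 0.024 False F up,y,n [-0.6  0.   6.5]
off 0.01 False F up,y,n [-0.3 -1.  -2.2]
off 0.02 False F up,y,n [-2.1 -1.6 -2.3]
off 0.035 False F up,y,n [-1.  -0.4 -1.8]
held 31.9 19.2333
down True [-0.0002 -0.0001 -0.0006] [0.  0.7 0.1]
open 63.5 [0.4 0.1 2.7]
t 24.525
```

View pics/d_top.png

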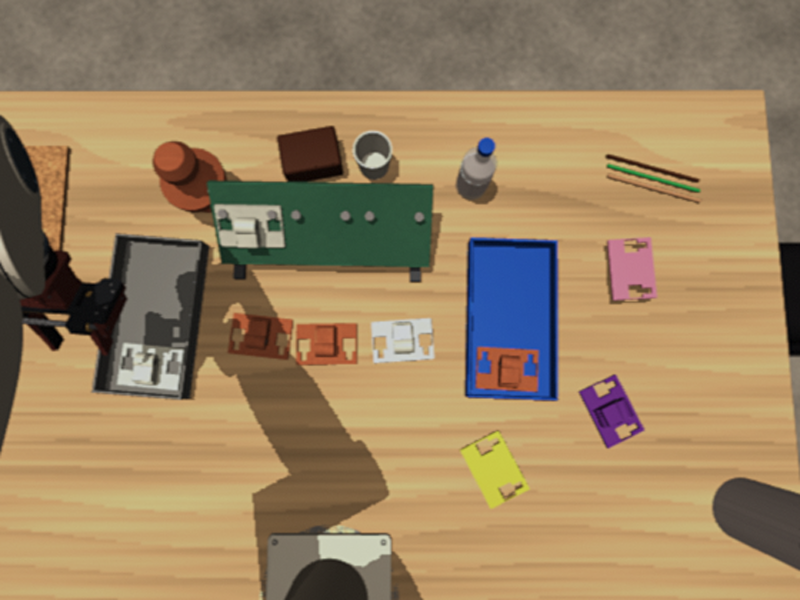

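View pics/d_side.png

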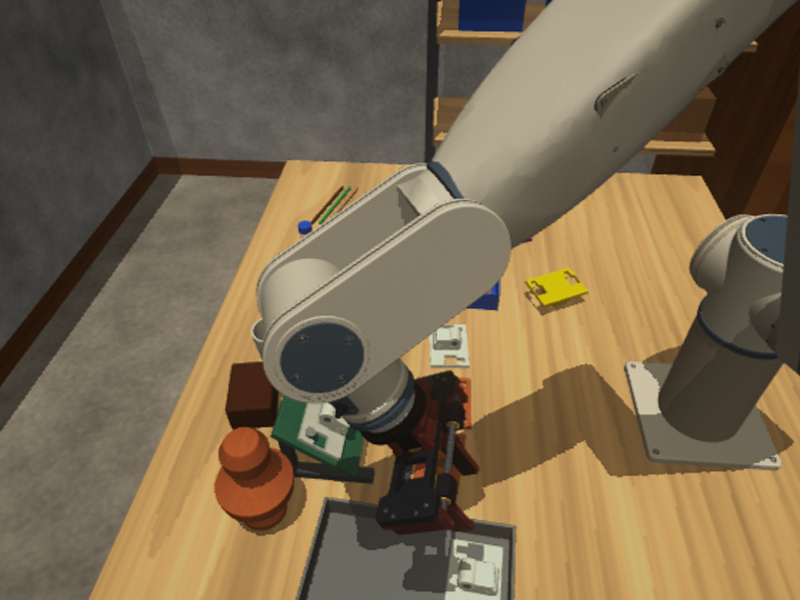

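```bash
python3 - <<'E'
from g import *
if unhang(.125):
    place("grey",0)
    move_pose([.35,-.25,.4],down(0))
    snap("e_top");snap("e_side","side"); print(get_time())
E
```

```text
arrive [0.0004 0.0001 0.0006] [-0.1 -1.   1. ]
grip 32.4 [-1.   0.4  2.5]
slide 0.008 False F up,y,n [ 1.4 -1.1  5.7]
slide 0.016 False F up,y,n [ 1.5 -1.5  5.9]
slide 0.024 False F up,y,n [ 0.9 -1.3  6.5]
off 0.01 False F up,y,n [-1.3  0.3 -0.6]
off 0.02 False F up,y,n [-0.6 -0.5 -0.7]
off 0.035 False F up,y,n [-1.3  0.2  0.2]
held 31.9 30.2083
down True [-0.0004 -0.     -0.0012] [-0.3  0.5  1.2]
open 63.4 [1.8 0.5 0.8]
t 34.6167
36.9667
```

View pics/e_top.png

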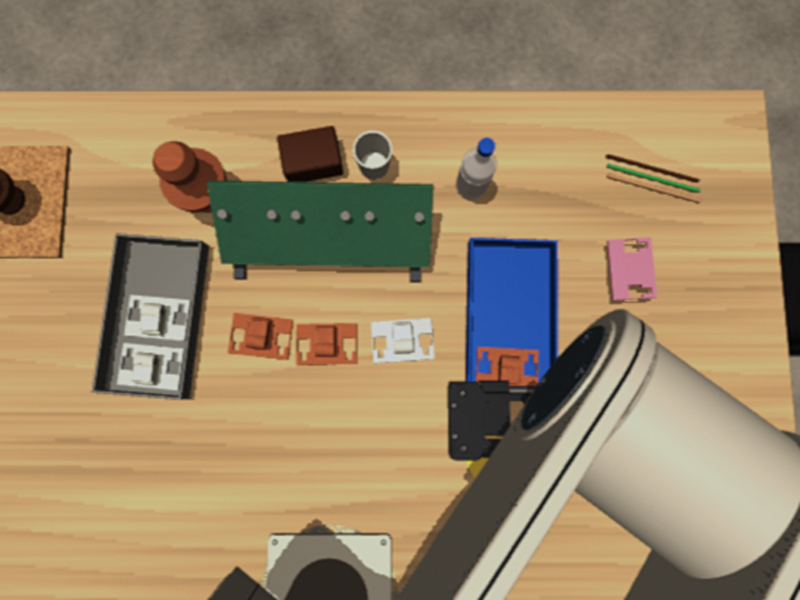

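Board empty and both whites lie in the grey crate at (155,318) and (150,367). Loose casts look unmoved. Their slots point toward the robot, so cast x is roughly −x. I'll re-measure each one before its grasp.

```bash
cat >> g.py <<'E'
def order(q):
    q=q[np.argsort(q[:,1])]; t=q[:2][np.argsort(q[:2,0])]; b=q[2:][np.argsort(-q[2:,0])]; return np.r_[t,b]
def loose(im,k):
    m=masks(im)[k].astype(np.uint8); nn,l,s,c=cv2.connectedComponentsWithStats(m); out=[]
    for i in range(1,nn):
        if not(500<s[i,4]<1300 and 140<c[i][0]<325 and 190<c[i][1]<300): continue
        q=order(quad(l==i)); w=onz("top",q,.007)
        A=np.array([[-.038,-.056],[-.038,.056],[.038,.056],[.038,-.056]])
        yw,t,r=rigid2(A,w[:,:2]); d=np.linalg.norm(np.diff(w,axis=0),axis=1)
        print(k,c[i].round(0),"deg",np.degrees(yw).round(1),t.round(4),"sizes",d.round(3)); out.append((t,yw))
    return out
LTX,LTZ=-.004,.013
def pick(t,yw):
    C=castpose(yw); p=tcp(np.array([*t,0.]),C,LTX,LTZ); q=tool(C,0,-SG)
    command_gripper(.72); move_pose(list(p+[0,0,.12]),q); f0=F()
    movel(list(p+[0,0,.03]),v=.2); r=movel(list(p),v=.06,until_force=6); print("at",r,np.round(get_tcp_pos()-p,4),F()-f0)
    command_gripper(0); print("grip",round(get_grip_width()*88,1))
    movel(list(p+[0,0,.2]),v=.25); print("held",round(get_grip_width()*88,1),F()-f0)
E
python3 - <<'E'
from g import *
im=np.load("pics/e_top.npy")
snap("f",box=(150,200,325,270))
im=np.load("pics/f.npy"); W=loose(im,"white"); T=loose(im,"terra")
t,yw=W[0]
pick(t,yw); place("grey",.091,1,0,LTX,LTZ)
move_pose([.35,-.25,.4],down(0)); snap("g_top"); print(get_time())
E
```

```text
white [281. 237.] deg -176.3 [ 0.4501 -0.1298] sizes [0.112 0.075 0.112]
terra [182. 234.] deg 173.3 [0.4581 0.1324] sizes [0.108 0.07  0.108]
terra [228. 240.] deg -178.9 [0.4439 0.0106] sizes [0.109 0.07  0.106]
at False [-0.0002  0.0001 -0.0003] [ 0.1  0.2 -0.7]
grip 0.9
held 0.7 [-0.6  0.3 -0.7]
down False [-0.0001 -0.     -0.0022] [-0.7  0.1 -0.9]
open 63.6 [-1.1 -0.2  0.1]
t 47.45
49.7917
```

View pics/f.png

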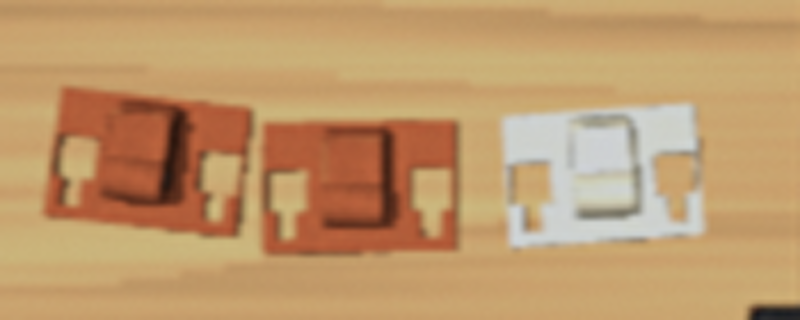

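View pics/g_top.png

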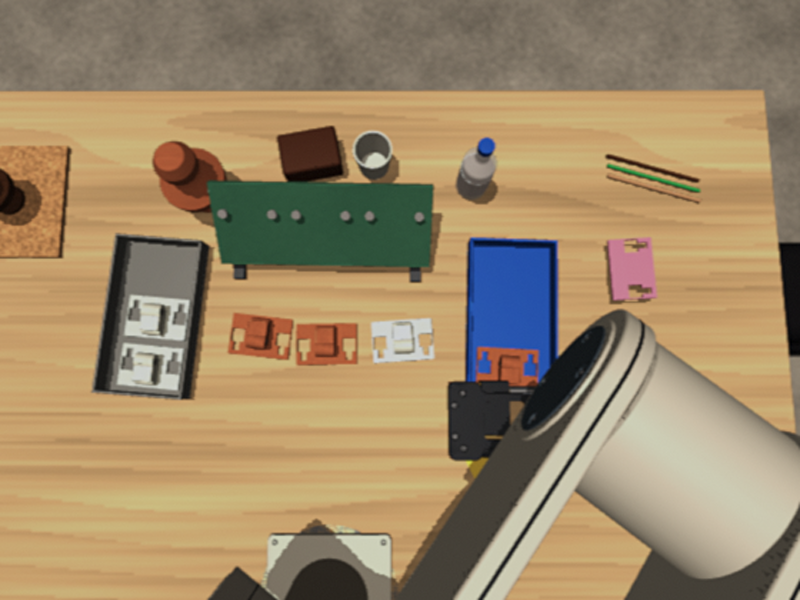

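The grip closed to 0.9 mm, so the pick missed, and the white cast is still at (402,340). I'll find out why before trying again.

```bash
python3 - <<'E'
from g import *
snap("h_side","side"); snap("h_top")
for t in ([.4501,-.1298],[.4581,.1324],[.4439,.0106]):
    print(t,proj("side",[*t,.02])*800/560,proj("top",[*t,.02])*800/560)
E
```

```text
[0.4501, -0.1298] [[448.98380022 339.95099207]] [[401.69245547 339.3941374 ]]
[0.4581, 0.1324] [[440.29679739 453.27200289]] [[258.63349763 335.06425384]]
[0.4439, 0.0106] [[450.46776075 395.95951505]] [[324.94101496 342.80448449]]
```

View pics/h_side.png

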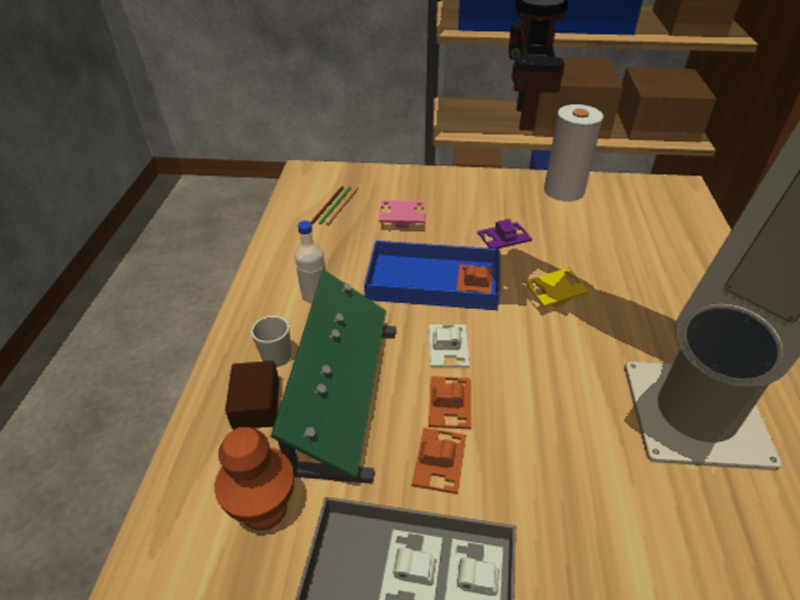

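Both views agree on the position: it projects to (449,340) side and (402,339) top, right on the bracket. I'll repeat slowly with a look at the pre-grasp.

```bash
python3 - <<'E'
from g import *
im=np.load("pics/h_top.npy"); t,yw=loose(im,"white")[0]
C=castpose(yw); p=tcp(np.array([*t,0.]),C,LTX,LTZ); q=tool(C,0,-SG); print(p,q)
command_gripper(.72); move_pose(list(p+[0,0,.12]),q); movel(list(p+[0,0,.06]),v=.2)
print(get_tcp_pos(),get_ee_rot())
snap("i_side","side",(200,100,400,250)); snap("i_top","top",(200,150,400,300))
E
```

```text
white [281. 237.] deg -176.5 [ 0.4502 -0.1298] sizes [0.112 0.076 0.112]
[ 0.45420349 -0.12957997  0.013     ] [np.float64(0.0), np.float64(0.6851751357743207), np.float64(0.7283783586273286), np.float64(-0.0)]
[ 0.45461317 -0.13019309  0.07376733] [2.49058754e-04 6.85479140e-01 7.28092217e-01 1.04139672e-04]
```

View pics/i_side.png

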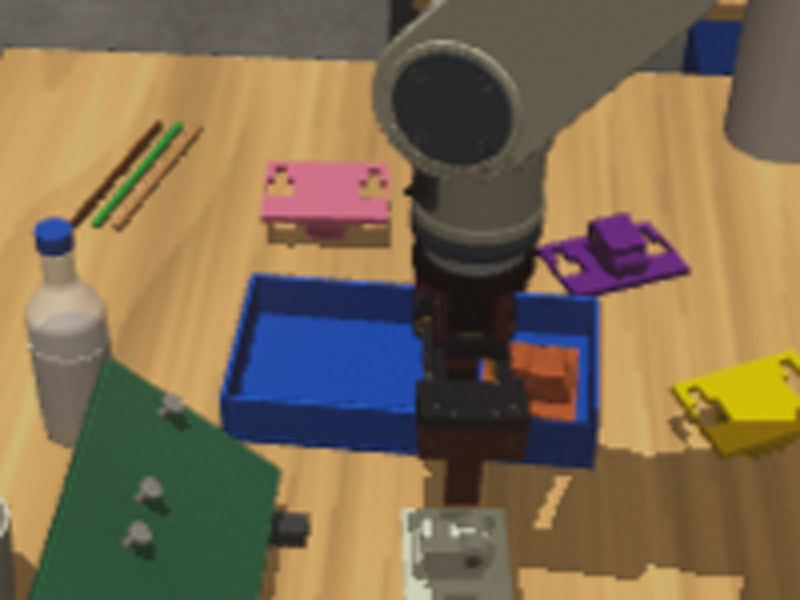

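View pics/i_top.png

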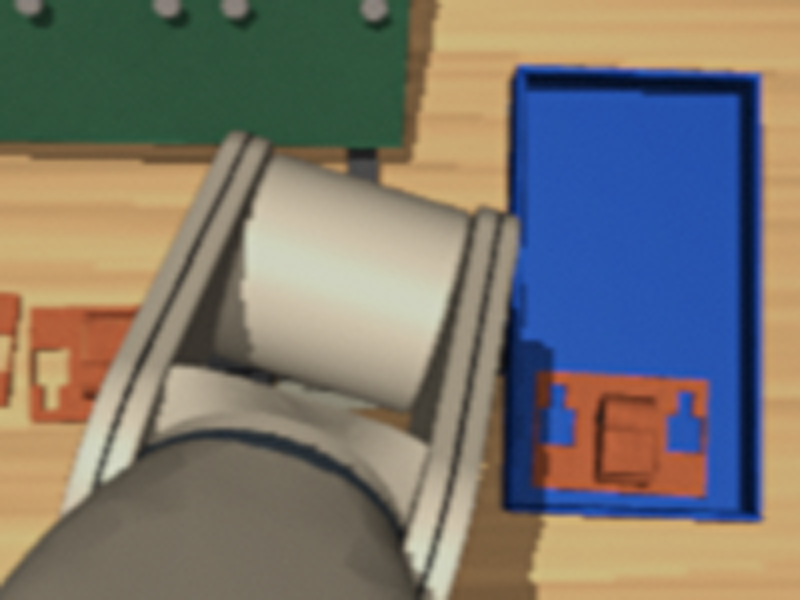

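```bash
python3 - <<'E'
from g import *
T=get_tcp_pos()
for y in(-.035,0,.035): print(y,proj("side",T+[0,y,0]))
p=np.array([.4542,-.1296,.013])
r=movel(list(p),v=.06,until_force=6); print(r,get_tcp_pos(),F())
snap("j_side","side",(240,170,380,275))
command_gripper(0.0); print(get_grip_width()*88,F(),get_tcp_pos())
snap("k_side","side",(240,170,380,275))
E
```

```text
-0.035 [[313.71091847 215.51209352]]
0 [[313.382629   224.18141867]]
0.035 [[313.03920304 233.25046188]]
False [ 0.45448724 -0.12969069  0.01326531] [-0.1 -0.4  1.1]
0.4496951980287843 [ 0.6 -0.4 -0.1] [ 0.45423687 -0.12959961  0.01302091]
```

View pics/j_side.png

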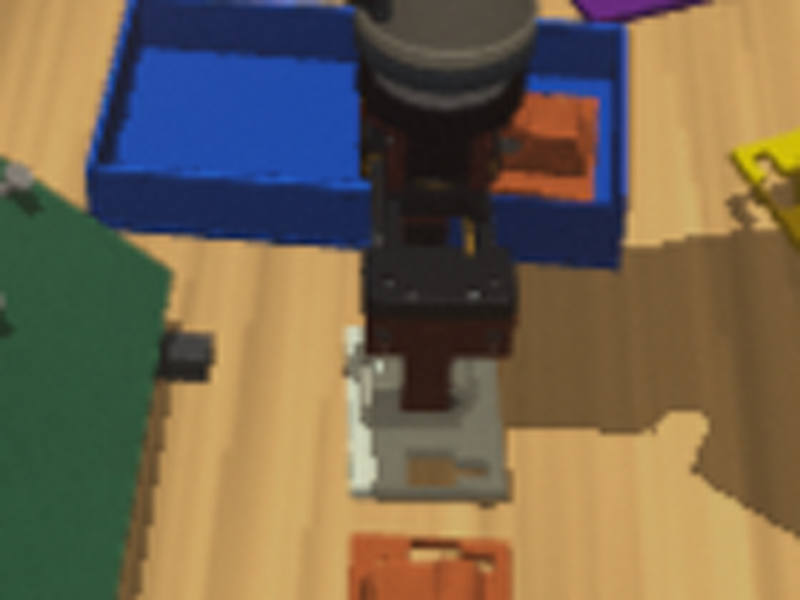

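View pics/k_side.png

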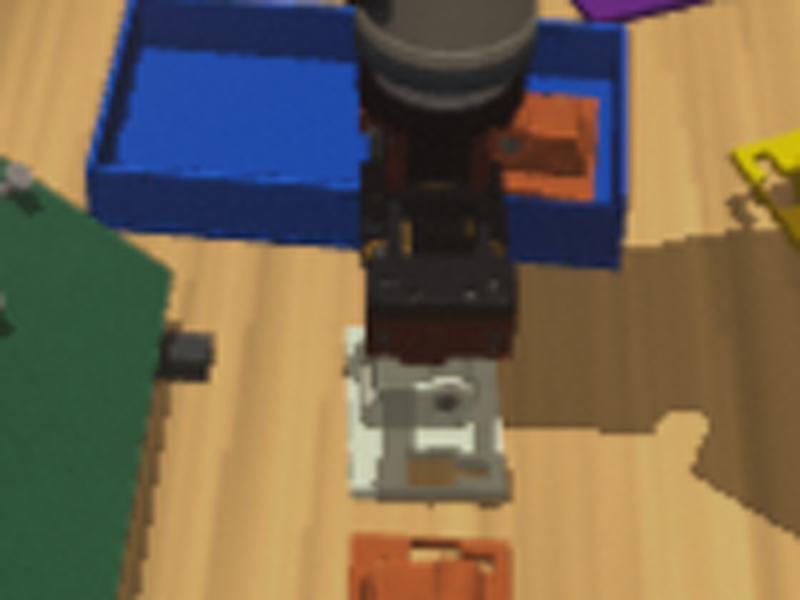

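Odd: the jaws shut fully right where the bracket appears in both views, with no contact force. I'll lift and probe the bracket top with closed fingers to see if there's anything solid there.

```bash
python3 - <<'E'
from g import *
p=np.array([.4542,-.1296,.013])
movel(list(p+[0,0,.06]),v=.1)
snap("l_side","side",(240,170,380,275))
r=movel(list(p+[0,0,.012]),v=.03,until_force=4); print(r,get_tcp_pos(),F())
snap("m_side","side",(240,170,380,275))
movel(list(p+[0,0,.06]),v=.1)
E
```

```text
False [ 0.45430729 -0.12962263  0.02515667] [-0.5 -0.7  0.2]
```

View pics/l_side.png

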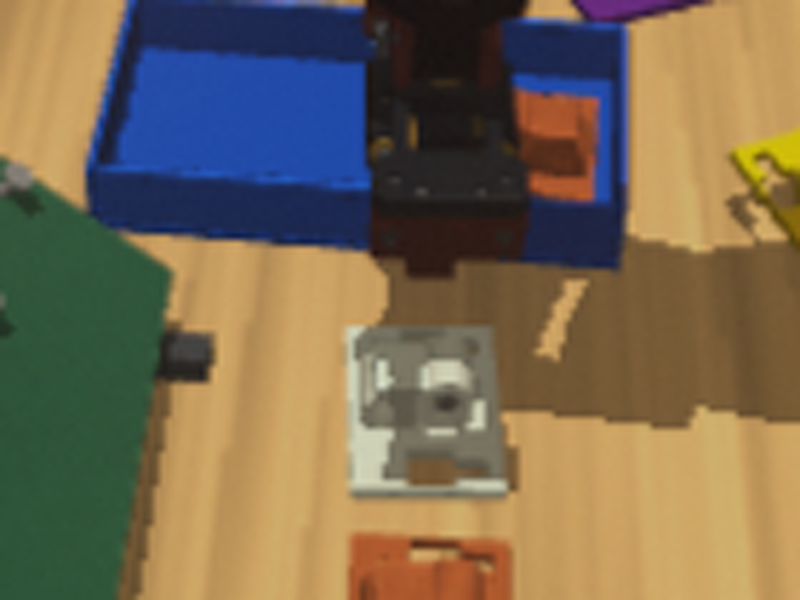

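View pics/m_side.png

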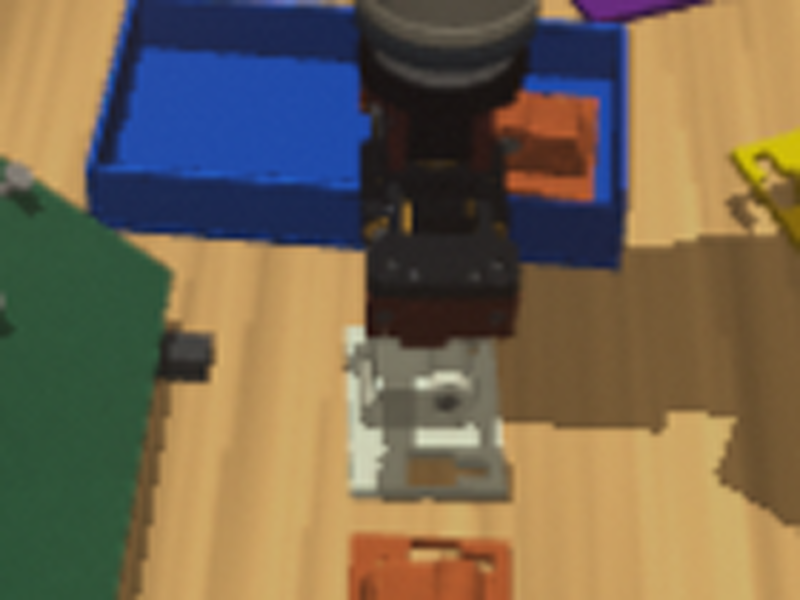

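The side view is partly blocked by the gripper body. I'll compare the visible fingertip pixels with the projected TCP.

```bash
python3 - <<'E'
from g import *
def pr(nm,T):
    for y in(-.045,-.032,0,.032,.045): print(nm,y,proj("side",np.array(T)+[0,y,0]).round(1)[0])
print(get_tcp_pos(),get_ee_rot(),get_grip_width())
pr("j",[.4545,-.1297,.0133])
pr("park",[.35,-.25,.4])
movel([.4542,-.1296,.16],v=.2); command_gripper(1.0); print(get_grip_width())
snap("n_side","side",(200,80,400,230)); snap("n_top","top",(180,150,380,300))
pr("n",get_tcp_pos())
E
```

```text
[ 0.4540772  -0.12954429  0.07297361] [8.04478950e-05 6.85145523e-01 7.28406208e-01 2.91420841e-05] 0.001649274745987215
j -0.045 [313.1 228.4]
j -0.032 [312.9 231.5]
j 0 [312.6 239.5]
j 0.032 [312.3 247.8]
j 0.045 [312.2 251.3]
park -0.045 [364.   87.4]
park -0.032 [364.3  89.8]
park 0 [365.2  95.9]
park 0.032 [366.1 102.3]
park 0.045 [366.4 105. ]
1.00042454175977
n -0.045 [315.9 190.2]
n -0.032 [315.7 193.3]
n 0 [315.5 201.2]
n 0.032 [315.2 209.4]
n 0.045 [315.1 212.9]
```

View pics/n_side.png

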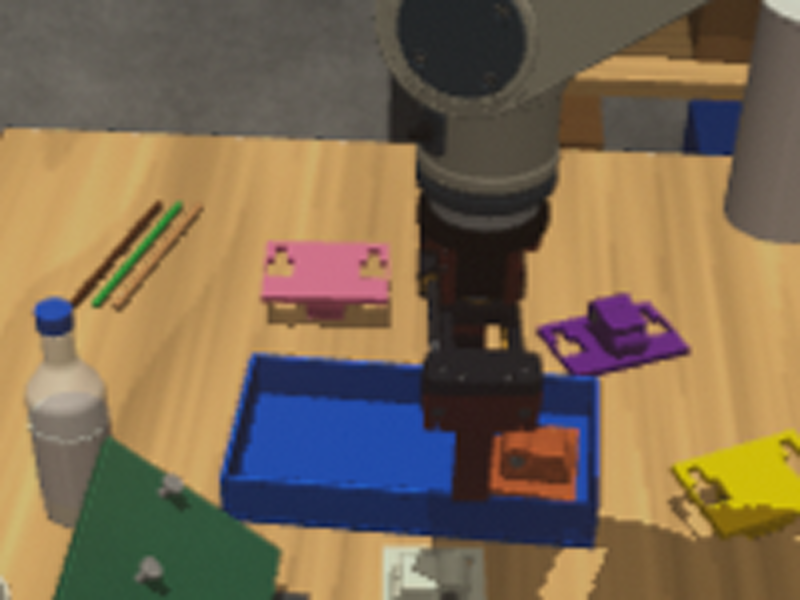

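View pics/n_top.png

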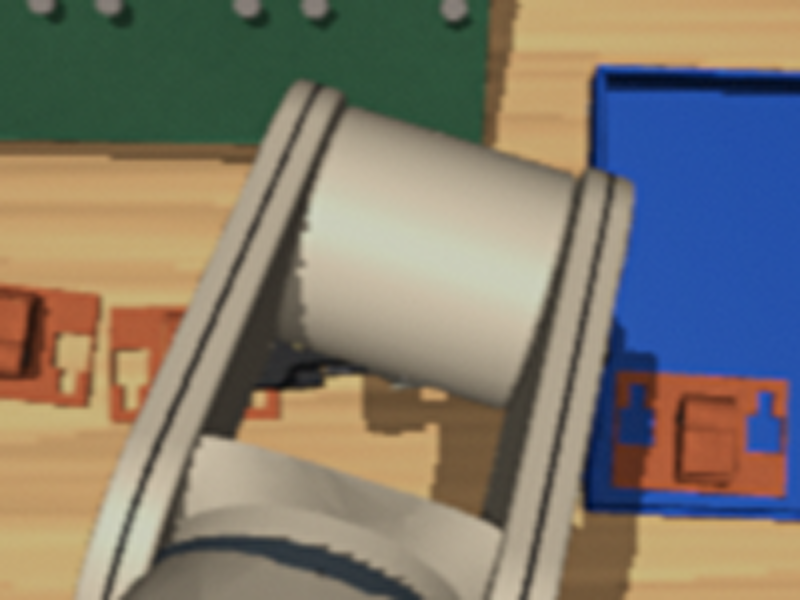

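The white cast seems to have shifted between pictures: it's missing from its old spot in the top crop. I'll back off and take fresh full views.

```bash
python3 - <<'E'
from g import *
move_pose([.35,-.25,.4],down(0)); snap("o_top");snap("o_side","side"); print(get_time()); loose(np.load("pics/o_top.npy"),"white")
E
```

```text
60.625
white [298. 231.] deg -176.9 [ 0.4676 -0.1746] sizes [0.112 0.074 0.111]
```

View pics/o_top.png

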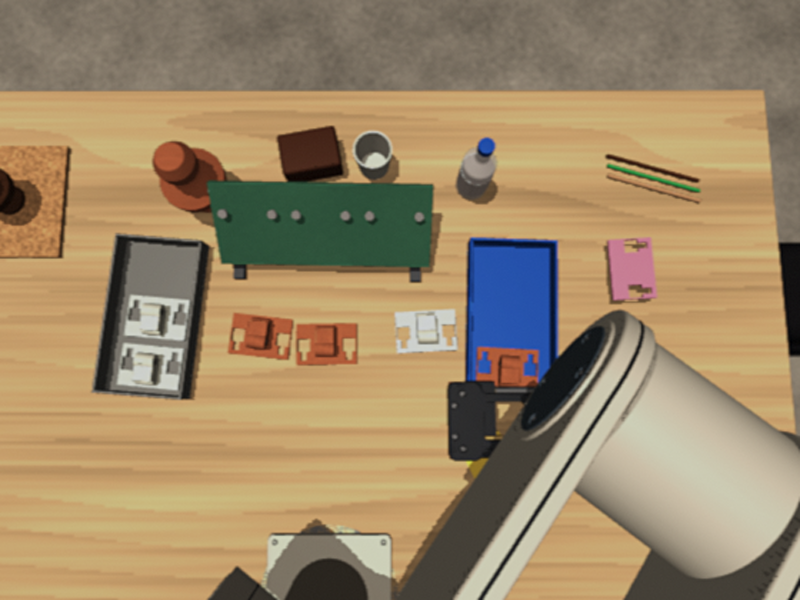

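View pics/o_side.png

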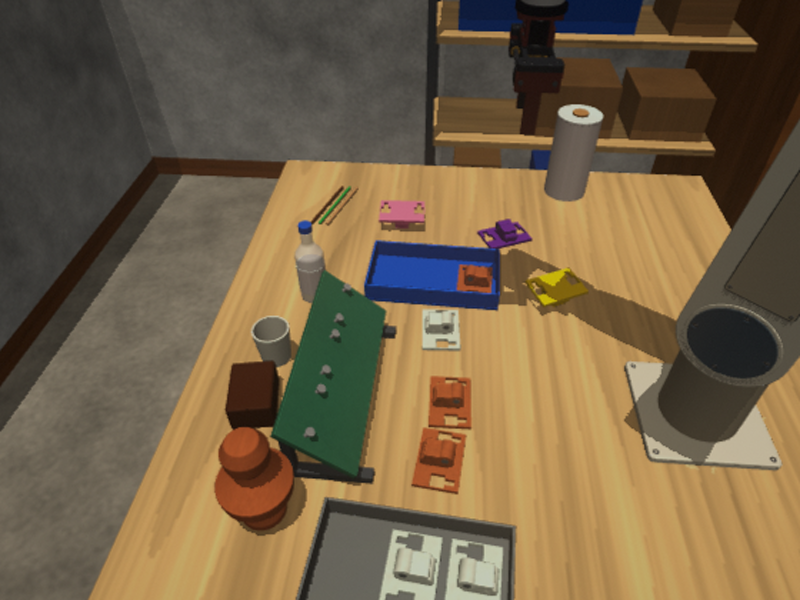

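The white cast is now at (425,330) top, measured (0.468,−0.175) m, sizes right (112×74 mm). It was displaced about 5 cm. I'll try this fresh pose with a look straight before closing.

```bash
python3 - <<'E'
from g import *
snap("p_top"); W=loose(np.load("pics/p_top.npy"),"white"); loose(np.load("pics/p_top.npy"),"terra")
pick(*W[0]); print(get_time())
snap("q_top");snap("q_side","side")
E
```

```text
white [298. 231.] deg -176.8 [ 0.4676 -0.1744] sizes [0.111 0.074 0.112]
terra [182. 234.] deg 173.2 [0.4582 0.1326] sizes [0.108 0.07  0.108]
terra [228. 240.] deg -178.7 [0.444  0.0106] sizes [0.109 0.069 0.106]
at False [-0.0001  0.0001 -0.0003] [-1.   0.5 -0.5]
grip 0.6
held 0.3 [-0.4  0.8 -1.3]
65.65
```

View pics/q_side.png

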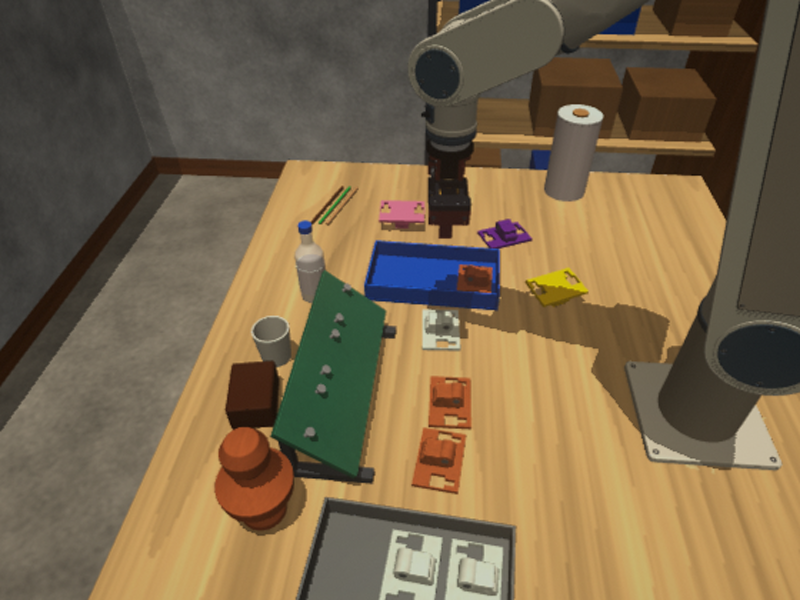

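```bash
python3 - <<'E'
from g import *
T=get_tcp_pos(); print(T,get_ee_rot(),get_grip_width(),get_joint_pos())
for dz in(0,.08,.15): print(dz,proj("side",T+[0,0,dz])/.7,proj("top",T+[0,0,dz])/.7)
movel(list(T-np.array([0,0,.12])),v=.2)
T=get_tcp_pos();print(T)
for dz in(0,.08,.15): print(dz,proj("side",T+[0,0,dz]),proj("top",T+[0,0,dz]))
snap("r_side","side",(240,130,380,235));snap("r_top","top",(220,150,360,255))
E
```

```text
[ 0.47051633 -0.17378326  0.21134019] [-1.49190646e-03  6.86846527e-01  7.26800718e-01 -5.81326730e-04] 0.003041858892899095 [-3.77548981e-01  2.18230632e-01  1.87798910e+00  2.96988936e-05
  1.04857515e+00 -2.00487151e+00]
0 [[443.81039362 249.96503552]] [[433.00230414 317.70706132]]
0.08 [[445.90631265 213.3352099 ]] [[437.20591405 311.68298195]]
0.15 [[447.93766638 177.83377513]] [[441.70548766 305.23476504]]
[ 0.47082723 -0.17391773  0.09152589]
0 [[308.62525015 208.72577279]] [[299.68408469 227.24283493]]
0.08 [[309.87804503 186.73310421]] [[301.89990695 224.06278741]]
0.15 [[311.0828915  165.58216424]] [[304.20617512 220.75293604]]
```

View pics/r_side.png

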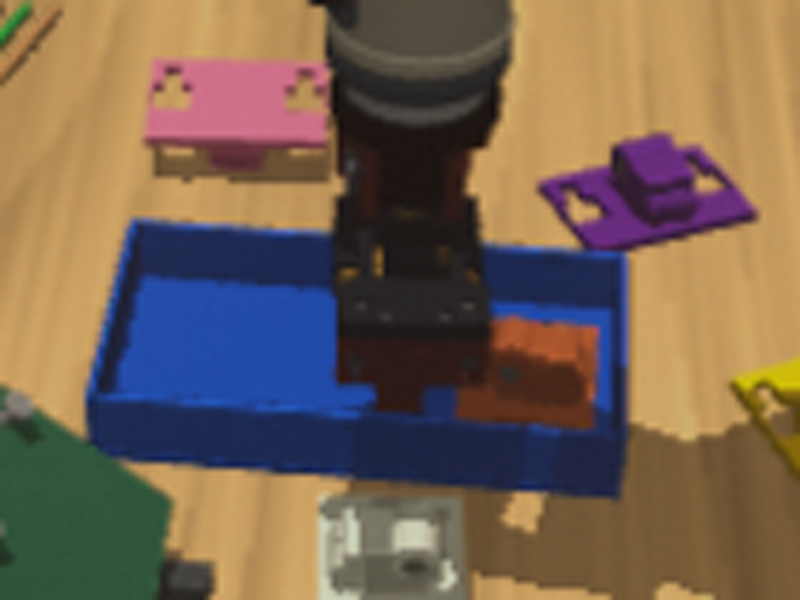

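View pics/r_top.png

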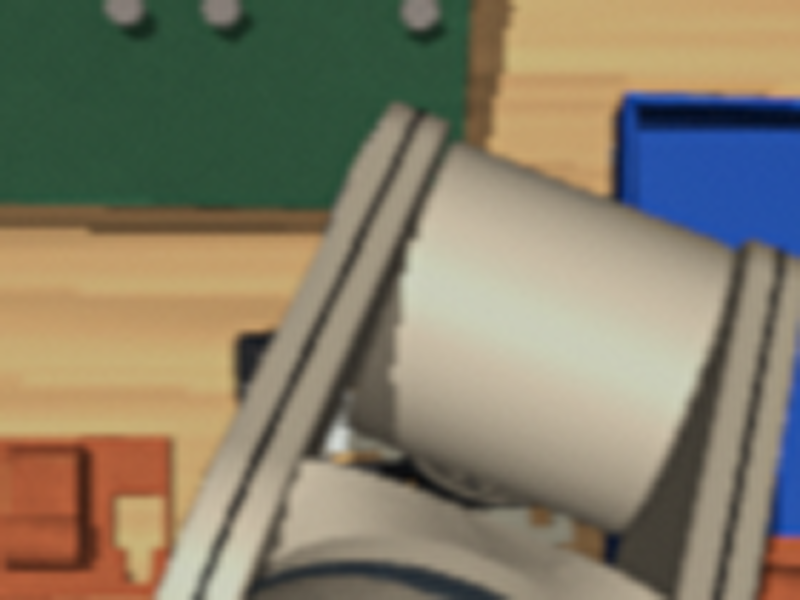

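View pics/q_top.png

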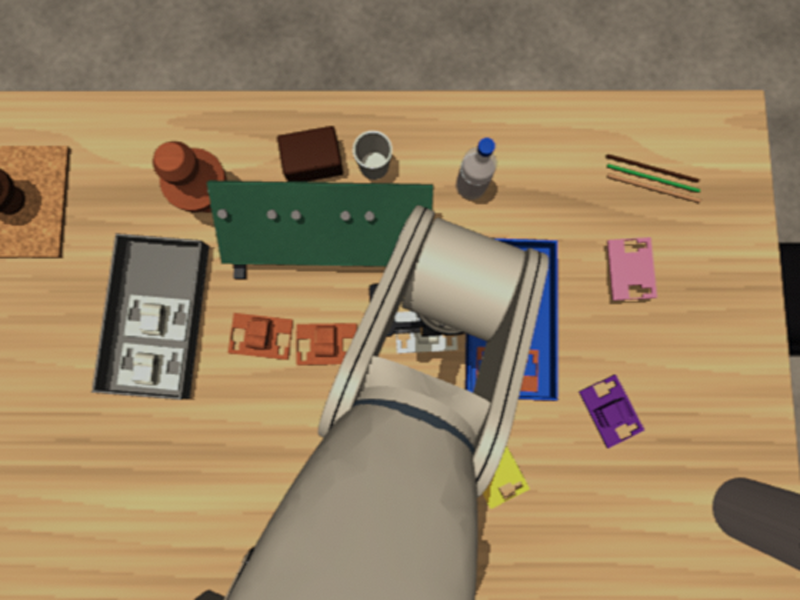

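In r_side the shut fingertips show at (310,202), but the reported TCP projects to (309,209). That is about 25 mm too high along z, so the fingers may really sit above the bracket. I'll probe bare table to settle it.

```bash
python3 - <<'E'
from g import *
move_pose([.37,.0,.10],down(0)); command_gripper(0)
movel([.37,0,.03],v=.15)
print(proj("side",get_tcp_pos())); snap("s_side","side",(200,200,400,350))
r=movel([.37,0,-.03],v=.02,until_force=4); print(r,get_tcp_pos(),F(),get_time())
E
```

```text
[[344.06408801 273.26946565]]
False [ 3.70010834e-01 -6.53514325e-06 -2.99713706e-02] [-0.2  0.5  1.6] 71.4583
```

View pics/s_side.png

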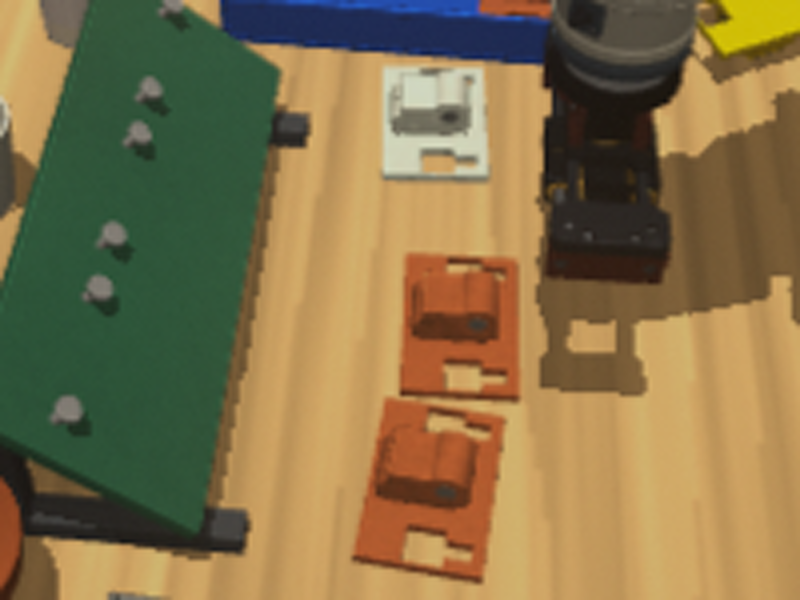

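TCP reads −30 mm with no table contact, so the true fingertip is over 30 mm higher than reported. I'll find the exact offset.

```bash
python3 - <<'E'
from g import *
snap("t_side","side",(200,200,400,350))
try: r=movel([.37,0,-.08],v=.02,until_force=4); print(r,get_tcp_pos(),F(),get_time(),get_joint_pos())
except MotionError as e: print(e)
snap("u_side","side",(200,200,400,350))
movel([.37,0,.1],v=.2)
E
```

```text
True [ 3.70062422e-01 -4.69354858e-06 -3.05672752e-02] [-0.7 -0.4  5.6] 71.9 [-3.21778067e-02  5.42597067e-01  2.27877246e+00  9.80882750e-06
  3.20129262e-01 -1.60296127e+00]
```

View pics/u_side.png

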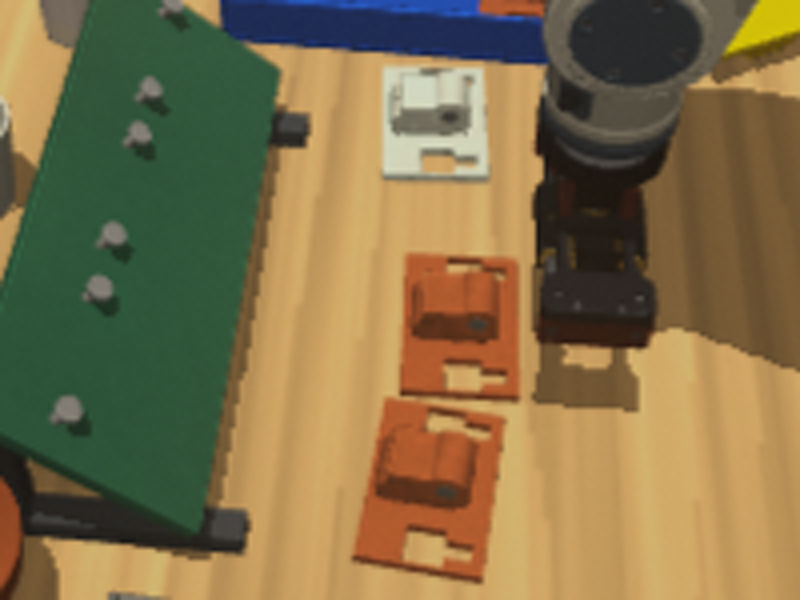

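```bash
python3 - <<'E'
from g import *
im=np.load("pics/side0.npy")[60:120,380:460]; cv2.imwrite("pics/start_tip.png",cv2.resize(im[...,::-1],(800,600),interpolation=cv2.INTER_CUBIC))
T=np.array([.15863944,-.60397237,.19107491]); x=R.from_quat([.7918,-.6107,-.0005,-.0004]).apply([1,0,0]); print(x)
for s in(-.05,0,.05):
  for dz in(0,.03): print(s,dz,proj("side",T+x*s+[0,0,dz])-[380,60], )
E
```

```text
[ 0.25401752 -0.96719877 -0.00128049]
-0.05 0 [[32.99031434 53.33836105]]
-0.05 0.03 [[35.02194106 44.99121143]]
0 0 [[26.99391365 45.98370021]]
0 0.03 [[28.87980033 37.74548571]]
0.05 0 [[21.30303773 39.00376933]]
0.05 0.03 [[23.05527801 30.87444628]]
```

View pics/start_tip.png

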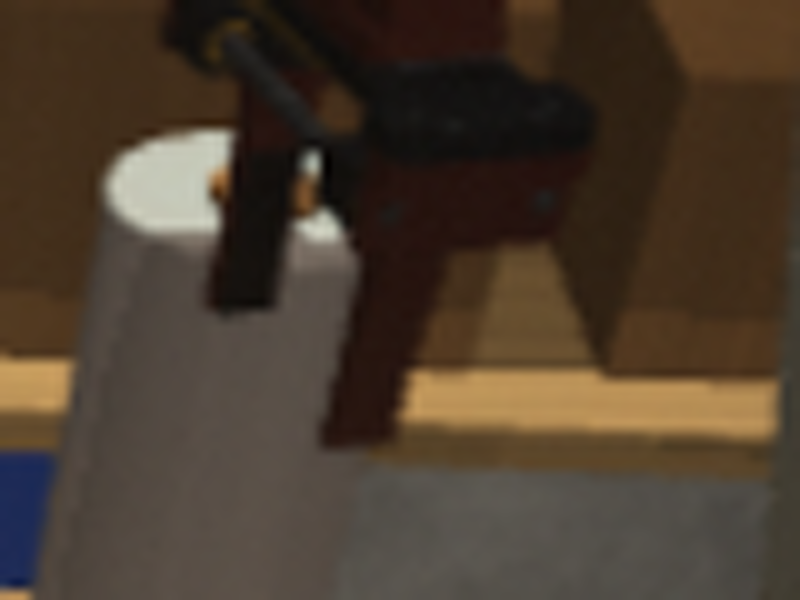

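The start picture shows the same thing: both fingertips match the projection with a 30 mm shift back along the tool. So the real tips have been 30 mm short of the reported TCP all along. The board grips held on the bracket's upper edge, and the loose picks passed over it. I'll correct for this and redo the white cast.

```bash
cat >> g.py <<'E'
LTZ=-.016   # real tips 30 mm behind reported TCP -> tips 14 mm above plate back
E
python3 - <<'E'
from g import *
move_pose([.35,-.25,.4],down(0)); snap("v_top"); im=np.load("pics/v_top.npy"); W=loose(im,"white"); loose(im,"terra")
pick(*W[0]); print(get_time())
snap("w_side","side")
E
```

```text
white [298. 231.] deg -176.8 [ 0.4676 -0.1744] sizes [0.111 0.074 0.112]
terra [182. 234.] deg 173.3 [0.4581 0.1324] sizes [0.108 0.07  0.108]
terra [228. 240.] deg -178.8 [0.444  0.0106] sizes [0.109 0.07  0.106]
at False [-0.0002  0.0001 -0.0003] [0.2 0.5 0.6]
grip 34.1
held 34.1 [-1.5  0.1 -1. ]
79.3333
```

View pics/w_side.png

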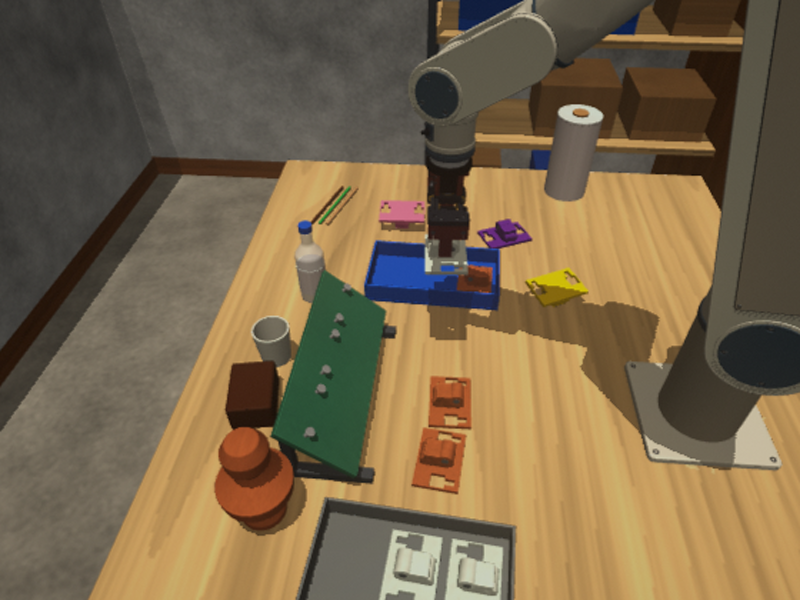

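Held firmly (34.1 mm, the bracket's width). Placing it in the far slot of the grey crate.

```bash
python3 - <<'E'
from g import *
place("grey",.091,1,0,LTX,LTZ)
move_pose([.35,-.25,.4],down(0)); snap("x_top"); im=np.load("pics/x_top.npy"); loose(im,"terra"); print(get_time())
E
```

```text
down True [ 0.0003  0.0002 -0.0001] [-0.1  2.   4. ]
open 63.5 [ 0.2 -0.1  0.7]
t 84.7167
terra [182. 234.] deg 173.6 [0.458  0.1326] sizes [0.109 0.07  0.108]
terra [228. 240.] deg -178.7 [0.444  0.0106] sizes [0.109 0.069 0.106]
87.0833
```

View pics/x_top.png

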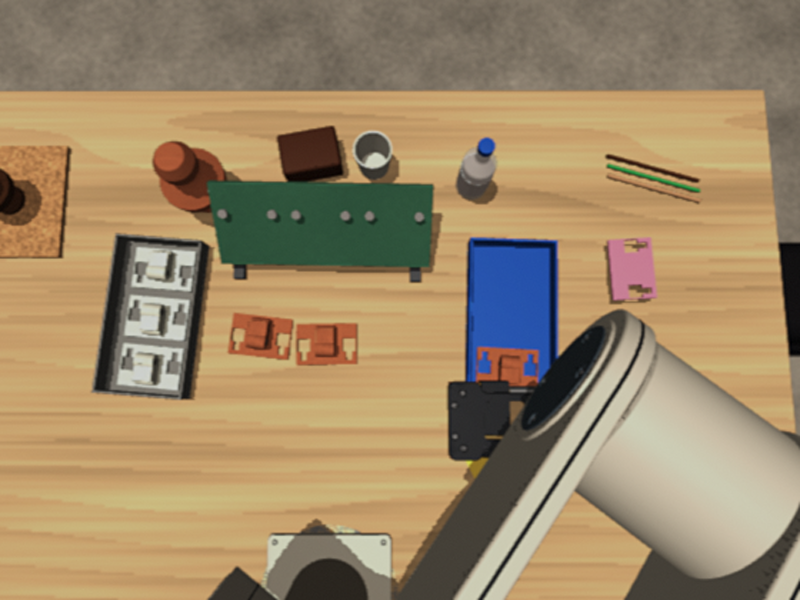

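All three whites lie flat in the grey crate at (158,268), (155,318) and (150,367). The two terracotta casts are unmoved. I'll take the right-hand one first, into the far slot of the blue crate, then the left one into the middle slot.

```bash
python3 - <<'E'
from g import *
im=np.load("pics/x_top.npy"); T=sorted(loose(im,"terra"),key=lambda a:a[0][1])
pick(*T[0])
if get_grip_width()*88>30:
    place("blue",.091,1,0,LTX,LTZ)
    move_pose([.35,-.25,.4],down(0)); snap("y_top"); snap("y_side","side"); loose(np.load("pics/y_top.npy"),"terra"); print(get_time())
E
```

```text
terra [182. 234.] deg 173.6 [0.458  0.1326] sizes [0.109 0.07  0.108]
terra [228. 240.] deg -178.7 [0.444  0.0106] sizes [0.109 0.069 0.106]
at False [-0.0002  0.     -0.0003] [0.2 0.3 0.6]
grip 33.9
held 33.8 [-0.1  0.2 -1. ]
down True [ 0.0003 -0.0002 -0.    ] [0.1 0.1 6. ]
open 63.3 [-1.1 -0.1  1.6]
t 96.45
terra [182. 234.] deg 173.1 [0.4582 0.1324] sizes [0.108 0.07  0.108]
97.7833
```

View pics/y_top.png

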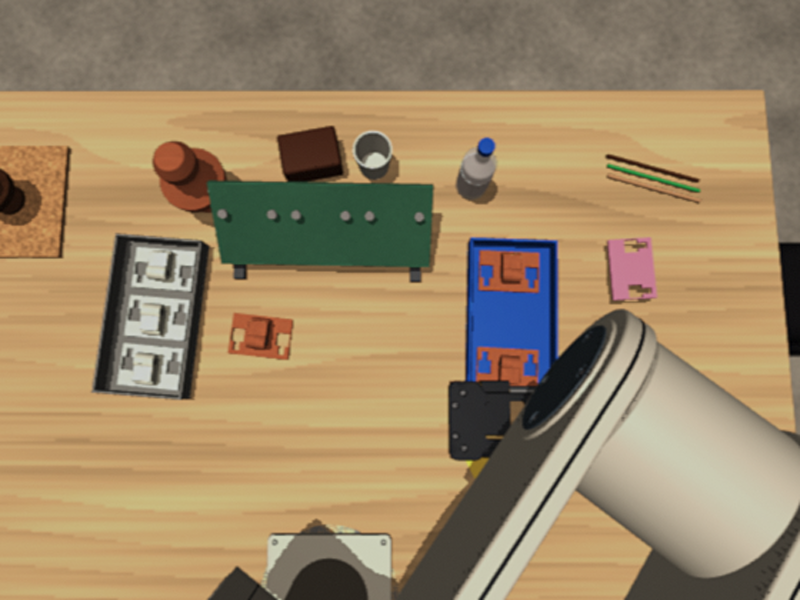

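The second terracotta cast is flat in the far blue slot at (510,270). One is left at (260,336).

```bash
python3 - <<'E'
from g import *
T=loose(np.load("pics/y_top.npy"),"terra")
pick(*T[0])
if get_grip_width()*88>30:
    place("blue",0,1,0,LTX,LTZ)
    move_pose([.3,.0,.42],down(0)); wait(.5); snap("z_top"); snap("z_side","side"); print(get_time())
    snap("z_blue","top",(315,155,405,290)); snap("z_grey","top",(55,155,160,290))
E
```

```text
terra [182. 234.] deg 173.1 [0.4582 0.1324] sizes [0.108 0.07  0.108]
at False [-0.0002 -0.     -0.0003] [-0.5  0.6  1.4]
grip 33.8
held 34.0 [-0.5 -0.2 -1.9]
down True [ 0.0002 -0.0002 -0.    ] [0.4 0.4 5. ]
open 63.5 [-0.1 -0.1  1.6]
t 107.7417
109.9667
```

View pics/z_top.png

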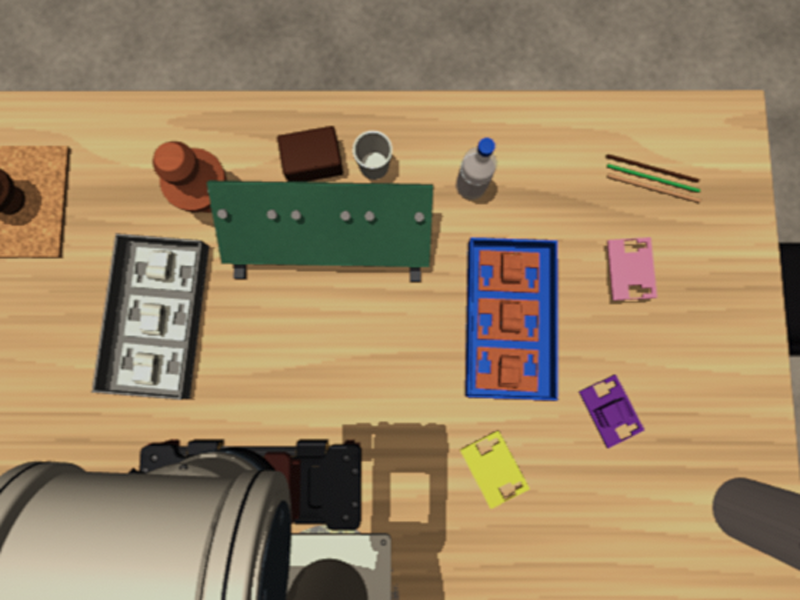

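View pics/z_side.png

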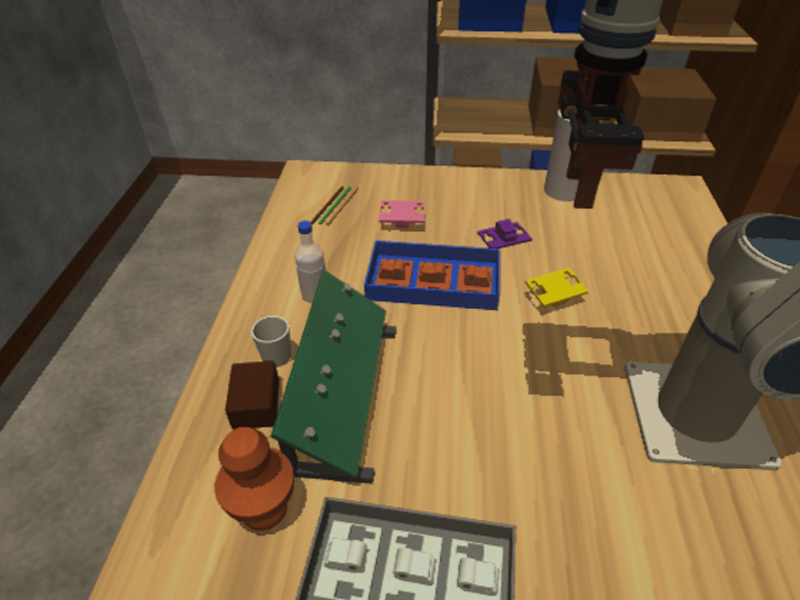

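View pics/z_blue.png

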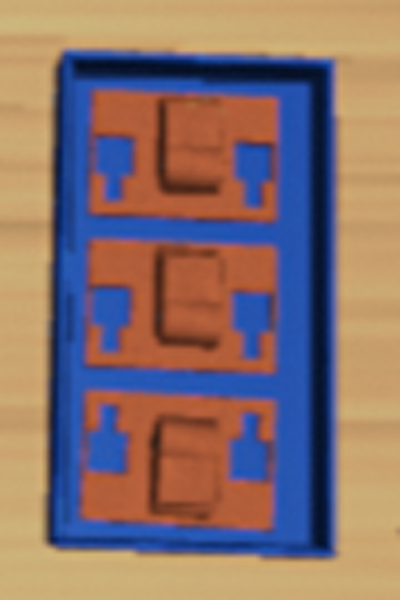

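View pics/z_grey.png

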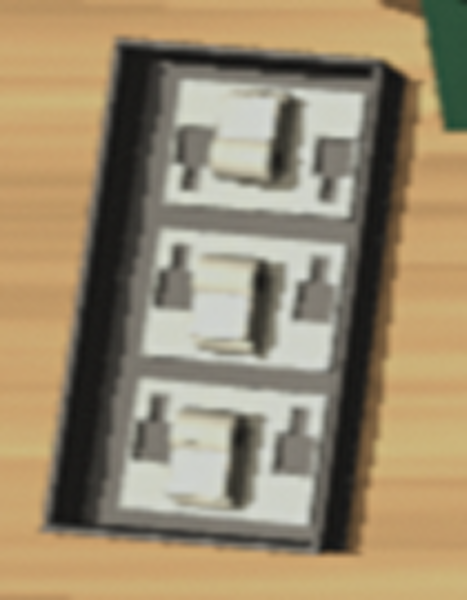

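All six casts lie flat, ornament up, with gaps between them and clear of the walls. The bust, bottle, clay, cup and look-alikes haven't moved, and the arm is clear of everything. Handing in.

```bash
python3 - <<'E'
from station import *
print(job_done(), get_time())
E
```

```text
the job is handed in; nothing more can be done
the job is handed in; nothing more can be done
```

The job is handed in at about 110 s of the 210 s allowed. The three white casts are in the grey crate and the three terracotta ones in the blue crate.

- **Hanging casts:** all three slid up and lifted off the studs with at most about 6.5 N at the tool.
- **Final check:** the last top and side pictures show every cast flat, ornament up, with gaps between neighbours. The board is empty, and the bust, bottle, clay, cup and pink, yellow and purple look-alikes are where they started.

**What disagreed:**
- **Fingertip position:** the real fingertips sit about 30 mm short of the reported TCP. A table probe touched at TCP z = −30 mm, and the start picture shows the same shift.
- **Effect on the grips:** because of this, two tries at the loose white cast, plus a slow repeat, closed on nothing above it. The first try also ran an empty placing move over the grey crate. The board grips read 32 mm instead of 34, so they held only the bracket's upper edge, though none slipped. After correcting, the loose casts gripped at 34 mm.
- **Knocked cast:** the loose white cast was shifted about 5 cm partway through. I measured it again before picking it up.

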